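# Pack the gearmotors below the fill line, close the box and wind the dwell timer

### The job

The gearmotors at this test bench have to rest in the closed parts box for a timed dwell. Take the two tall couplings out of the box and leave them in the wooden tray, lay every gearmotor flat on the floor of the box, below the white fill line, and then put the lid on so that it sits fully home all round. After that wind the timer's brass key clockwise, in as many partial turns as it takes, right up to its stop; leave the mug, the screwdriver and the meter where they are.

Things in the scene. Friction and masses are not known exactly. Their poses are not given: they have to be found in the camera images.
- box: Open grey parts box, fixed to the bench, 162 (its x) x 174 (its y) x 48 mm high, walls 5, floor 5 thick; inside 152 x 164. A cross of two ribs (4 thick, 12 tall above the floor) along its x and y axes parts it into four bays of 74 x 80, their centres at x +-39, y +-42 mm. The fill line is 35 mm above its floor. Origin: centre of the underside, z up.
- lid: Loose lid, 0.25 kg: plate 162 x 174 x 5 mm over a plug 146 (x) x 158 (y) x 8 mm that drops inside the box walls (3 mm play each side). Origin: centre of the plug's underside; seated, it is 40 mm above the box's origin and its axes are along the box's (a half turn makes no difference). At the start it lies on the bench, plug down. An upright tab stands in the middle of its top: 60 mm along x, 12 mm thick (y), from 13 to 45 mm above the origin.
- lid_tab (a point): Middle of the lid's grip tab, 35 mm above the lid's origin; axes as the lid's.
- tray: Shallow wooden tray fixed to the bench, 110 (x) x 130 (y) x 18 mm, walls 4, floor 4 thick. Origin: centre of the underside.
- key_grip (a point): On the axis of the timer's key, 66 mm above the bench; turns with the key. The timer is a white box 76 x 76 x 40 mm fixed to the bench; the key's brass wing is 44 mm along this point's x, 10 mm thick (y), and reaches from 50 to 76 mm above the bench. A small nose low on the wing marks its +x end and comes to a black pip on the dial at the stop, almost a full turn from the run-down position.
- key (a joint): Turn of the timer key, rad; grows clockwise seen from above, from 0 (run down) to 6.0 (fully wound, hard stop). The spring's drag grows from 0.12 to 0.2 N m; an inner clutch keeps the key where it is left.
- motor_a: Small gearmotor, 0.13 kg (may be absent): square aluminium housing 46 mm long (its x) and 30 x 30 mm, with a steel shaft 8 mm thick and 12 long out of its +x end. Origin: centre of the housing, so 15 mm above whatever it lies on. If present it already lies in one of the box's bays.
- motor_b: Small gearmotor, 0.13 kg (may be absent): square aluminium housing 46 mm long (its x) and 30 x 30 mm, with a steel shaft 8 mm thick and 12 long out of its +x end. Origin: centre of the housing, so 15 mm above whatever it lies on. At the start it lies on the bench.
- motor_c: Small gearmotor, 0.13 kg (may be absent): square aluminium housing 46 mm long (its x) and 30 x 30 mm, with a steel shaft 8 mm thick and 12 long out of its +x end. Origin: centre of the housing, so 15 mm above whatever it lies on. At the start it lies on the bench.
- motor_d: Small gearmotor, 0.13 kg (may be absent): square aluminium housing 46 mm long (its x) and 30 x 30 mm, with a steel shaft 8 mm thick and 12 long out of its +x end. Origin: centre of the housing, so 15 mm above whatever it lies on. At the start it lies on the bench.
- mug: White mug, 76 mm across, 90 high, on the bench; leave it alone. Origin: centre of its underside.
- screwdriver: Screwdriver lying on the bench beyond the box; leave it alone. Origin: middle of its underside.
- meter: Black hand-held multimeter, 140 x 75 x 32 mm, lying on the bench; leave it alone. Origin: centre of its underside.
- coupling_a: One of two like tall steel shaft coupling, 0.2 kg: flange 40 mm diameter, 14 high, and above it a barrel of 24 mm diameter up to 78 mm height. Origin: centre of the flange's underside, z along the barrel. At the start it stands on its flange in one of the box's bays, well above the fill line.
- coupling_b: One of two like tall steel shaft coupling, 0.2 kg: flange 40 mm diameter, 14 high, and above it a barrel of 24 mm diameter up to 78 mm height. Origin: centre of the flange's underside, z along the barrel. At the start it stands on its flange in one of the box's bays, well above the fill line.
Not all that is in view belongs to the job. Leave any blue or pink look-alike of the motor_b alone. Leave any red look-alike of the motor_d alone.

How it is judged:
By the outcome, as a careful person would: the job done as asked, in the order asked, and still so for the second after the job is handed in, with the robot touching nothing.
Of motor_a, motor_b, motor_c, motor_d only 2 to 4 are there at a start; the rules pass over those that are not, and their reading is None.
At some moment in a run one of motor_b, motor_c, motor_d may be knocked a few centimetres aside while the robot is not near it.
Once in a run the grip may slacken for a moment while it holds something.
It also fails if it takes over 200 s, if anything falls off the work surface, if the arm or the gripper's body presses on something with over 40 N, if the wrist force passes 120 N, or if a joint passes its speed limit or range.

### The arm

A 6-joint arm with a two-finger parallel gripper is mounted at the origin on the work surface. World frame = base frame: x ahead of the robot, y to its left, z up, the work surface at z = 0. Lengths are in m, angles in rad, forces in N, time in s.
With the tool pointing down it reaches from about 0.25 to 0.725 m from the base axis. Payload 4 kg.
Tool frame: the origin (TCP) lies on the centre line of the jaws, within the pads' length; the fingertips stand tcp_to_tips ahead of it and the grasp point (between the pads) lies 2 mm behind it (tcp_to_tips is the distance from the TCP to the fingertips, in m); z points along the fingers, y is the line along which they close (so a half turn about z gives the same grasp; the last joint's range is limited). The gripper opens to 85 mm and grips with 20 to 120 N. Pads are 22 mm wide; open, the fingers measure 114 mm over their backs; the gripper's body (76 mm by 85 mm) begins 54 mm behind the grasp point. The pads swing forward as they close: fully open they stand 13 mm farther back than shut.
Start: joints at [-1.115, 0.241, 0.005, 1.335, 0, 1.571], TCP at [0.22, -0.449, 0.224] pointing down, gripper open.
Joint ranges: [-2.72, 2.72], [-1.05, 1.87], [-1.09, 1.28], [-1.99, 2.15], [-1.42, 1.44], [-3.14, 3.14]. Speed limits (rad/s): [2.79, 2.79, 3.14, 3.14, 3.14, 3.14].

### API

Orientations are given as a unit quaternion [x, y, z, w].
In Python, from workcell import * gives the robot as it stands. The module is installed in compiled form; this text tells all that it offers.
- The arm moves only by the tool move_arm, never from a script. Its argument "steps" is text: rows parted by semicolons, each of 7 numbers parted by spaces: the opening, from 0 (shut) to 1 (fully open), then the shift along the world's x, y, z in m, then the turn, a rotation vector about the world's x, y, z in degrees. A call has exactly 8 rows; each row shifts and turns the commanded pose from where the row before left it; what a row does not reach is not made up. A row lasts 1/8 s, in which the tool goes at most 62.5 mm and 10.7 degrees, less where a joint would pass 70% of its speed; a pose out of reach is approached as far as the arm can. A call with a gripper value outside its range is refused whole. The fingers move at their own pace and stop on an object; the grip force is fixed at half the most. Time passes only in rows, so rows that do not move let the fingers close, or fill a call up. It gives the time, the measured TCP pose, the force, the opening and the grip force at its end, in the units of the state.
- state(): the state, without advancing time (a new reading comes with each control period).
- grab_frame(name): name is "scene" or "top" or "wrist"; returns a dict with "pixels" (400x640x3 uint8, red, green, blue), "mtx" (3x3 intrinsics, pixels), "R" (3x3) and "t" (3): a world point X has camera coordinates R X + t; the wrist camera has in their place "T_tool_cam" (4x4, takes a point from camera to tool coordinates, whose origin is the TCP and whose axes are the flange's). Camera axes: x right, y down, z forward; pixel columns grow to the right and rows downward; lengths in m; the calibration is good to about 2 mm. A picture is of the moment at which its call begins: read the wrist's pose just before it. There is no depth.
- job_done(): hands the job in; it is judged then, once.
Trained networks look in a picture, given as the dict that the camera call returned (one of the last four; its "shot" number tells which), for a name from the list of things; names that differ only in an ending like _2 or _b are one class to them, and where a whole thing is asked for, a point or a joint stands for the part that bears it (a point fixed in the world has none). Each returns a list of dicts, best first, with "conf" (0 to 1); they miss things now and then, are a little off and sometimes report something else, mostly with a low value. They report only what shows in the picture. A call takes as long as a camera call. They do not tell look-alikes from the thing itself.
- find_in(picture, name): "rect" ([left, top, right, bottom] in pixels, round what is visible of it).
The state is a dict: "t": time; "q": joint angles; "joint_vel": joint speeds; "joint_efforts": joint torques, N m; "position": TCP position; "tool_rot": TCP orientation; "wrist_force": force on the tool from outside, world axes, zero at the start; "wrist_torque": the same for the moment, N m; "finger_gap": finger opening in m; "grip_force": force on a finger pad.
Only numpy, scipy, OpenCV 4.12 (cv2) and the standard library are available. Lean on these libraries where they do the work, as an engineer would, in place of code of your own. Each camera call takes 0.05 s, during which the arm holds its last target. There are 200 camera calls.

## Working session

There is one attempt and no reset: what is moved stays moved. The work goes in short steps, Python scripts to look and compute and a tool call to move; the robot and the scene stay as the last step left them, time stands still between calls to the robot, and variables do not carry over. Pictures are saved under pics/ and viewed, at most 14 in all, crops included, and the job is handed in when it is done.

Besides the shell and the picture viewer there is one more tool, called in YAML: its name, and indented under it one key for each argument. move_arm: Moves the arm, as the interface text tells. Its arguments: {"type":"object","properties":{"steps":{"type":"string"}},"required":["steps"]}

```bash
mkdir -p pics; cat > h.py <<'E'
from workcell import *
import numpy as np, cv2
from scipy.spatial.transform import Rotation as Ro
def shot(name,fn=None):
    s=state(); f=grab_frame(name)
    if name=="wrist":
        T=np.array(f["T_tool_cam"]); Rw=Ro.from_quat(s["tool_rot"]).as_matrix()
        Rc=Rw@T[:3,:3]; c=Rw@T[:3,3]+np.array(s["position"])
        f["Rcw"],f["c"]=Rc,c
    else:
        R=np.array(f["R"]); f["Rcw"]=R.T; f["c"]=-R.T@np.array(f["t"])
    if fn: cv2.imwrite("pics/"+fn,f["pixels"][:,:,::-1])
    return f
def px2w(f,u,v,z):
    d=f["Rcw"]@np.linalg.solve(np.array(f["mtx"]),[u,v,1.]); c=f["c"]
    return c+d*(z-c[2])/d[2]
def w2px(f,X):
    p=np.array(f["mtx"])@(f["Rcw"].T@(np.array(X)-f["c"])); return p[:2]/p[2]
E
python3 - <<'E'
from h import *
s=state(); print({k:np.round(v,3).tolist() for k,v in s.items()})
f=shot("top","top0.png"); print(f["c"],f["mtx"])
for n in ["box","lid","lid_tab","tray","key_grip","motor_a","mug","screwdriver","meter","coupling_a"]:
    print(n,[(np.round(d["rect"]).tolist(),round(d["conf"],2)) for d in find_in(f,n)])
g=shot("scene","scene0.png")
E
```

```text
{'t': 0.0, 'q': [-1.115, 0.241, 0.004, 1.335, 0.0, 1.571], 'joint_vel': [0.001, 0.001, 0.002, -0.001, 0.001, -0.001], 'joint_efforts': [0.0, -37.232, 25.241, 0.017, -0.0, -0.0], 'position': [0.22, -0.448, 0.223], 'tool_rot': [0.974, 0.226, -0.0, -0.001], 'wrist_force': [-0.68, -0.635, 0.187], 'wrist_torque': [0.028, -0.029, 0.019], 'grip_force': 0.0, 'finger_gap': 0.085}
[ 0.4790797  -0.05689169  1.28466797] [[395.66604925   0.         317.66394834]
 [  0.         395.66604925 194.18403845]
 [  0.           0.           1.        ]]
box [([293.0, 158.0, 351.0, 217.0], 0.73), ([374.0, 184.0, 418.0, 222.0], 0.73)]
lid [([175.0, 205.0, 244.0, 270.0], 0.96)]
lid_tab [([229.0, 165.0, 247.0, 182.0], 0.73), ([176.0, 205.0, 244.0, 267.0], 0.63)]
tray [([372.0, 186.0, 414.0, 223.0], 0.64), ([333.0, 166.0, 338.0, 183.0], 0.33)]
key_grip [([408.0, 238.0, 414.0, 250.0], 0.46)]
motor_a [([230.0, 167.0, 247.0, 182.0], 0.65), ([289.0, 234.0, 302.0, 248.0], 0.65), ([328.0, 167.0, 339.0, 185.0], 0.57), ([242.0, 130.0, 263.0, 145.0], 0.55), ([340.0, 235.0, 352.0, 257.0], 0.54), ([268.0, 263.0, 281.0, 282.0], 0.53), ([260.0, 162.0, 274.0, 178.0], 0.51), ([178.0, 204.0, 244.0, 269.0], 0.27)]
mug [([442.0, 169.0, 475.0, 198.0], 0.95)]
screwdriver [([287.0, 102.0, 298.0, 163.0], 0.71)]
meter [([165.0, 144.0, 217.0, 182.0], 0.81)]
coupling_a [([287.0, 238.0, 303.0, 248.0], 0.41)]
```

View pics/top0.png

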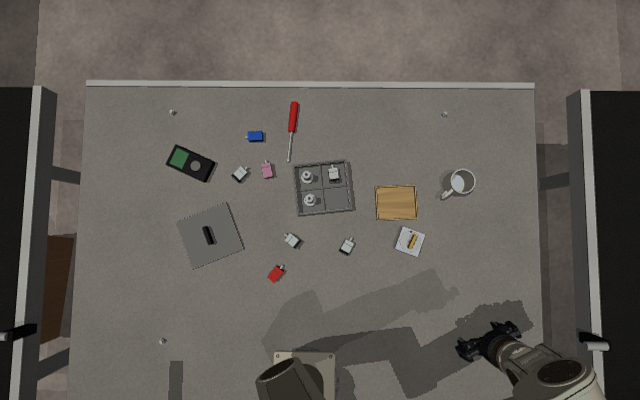

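View pics/scene0.png

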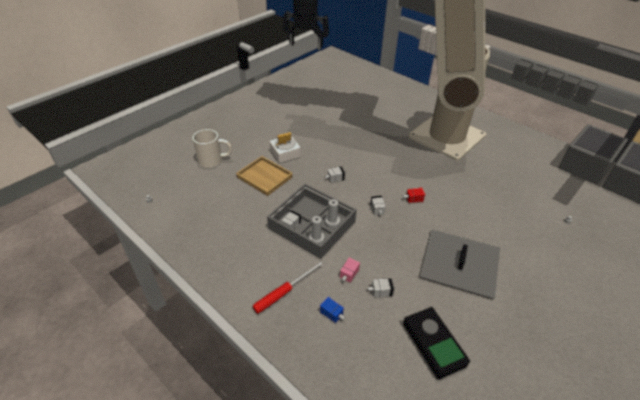

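The top view shows grey motors on the bench at about (240,173), (292,240) and (347,245), plus one in the box at (333,172). Blue (255,136), pink (267,170) and red (277,273) are look-alikes. The couplings are at (307,177) and (310,200), and the bay at about (338,200) is empty.

```bash
python3 - <<'E'
from h import *
f=shot("top")
for n,(u,v,z) in dict(boxc=(323.5,188,.048),boxTL=(294,164,.048),boxTR=(351,160,.048),boxBR=(355,211,.048),boxBL=(297,217,.048),cA=(307,176,.078),cB=(310,199,.078),ma=(334,173,.035),m1=(240,173,.03),m2=(292,240,.03),m3=(347,246,.03),tray=(396.5,203,.018),key=(412,241,.07),lid=(210,236,.01)).items(): print(n,np.round(px2w(f,u,v,z),3))
w=shot("wrist"); print(np.round(w["T_tool_cam"],4), w["mtx"]); print(state().keys())
import workcell; print([k for k in dir(workcell) if 'tip' in k.lower()], getattr(workcell,'tcp_to_tips',None))
E
```

```text
boxc [ 0.605 -0.057  0.048]
boxTL [0.681 0.037 0.048]
boxTR [ 0.695 -0.143  0.048]
boxBR [ 0.534 -0.156  0.048]
boxBL [0.513 0.024 0.048]
cA [ 0.639 -0.006  0.078]
cB [ 0.568 -0.016  0.078]
ma [ 0.655 -0.09   0.035]
m1 [0.652 0.211 0.03 ]
m2 [0.441 0.04  0.03 ]
m3 [ 0.425 -0.133  0.03 ]
tray [ 0.563 -0.291  0.018]
key [ 0.444 -0.328  0.07 ]
lid [0.45  0.306 0.01 ]
[[ 9.000e-04 -9.556e-01 -2.946e-01  7.470e-02]
 [ 1.000e+00  9.000e-04  2.000e-04 -1.000e-04]
 [ 1.000e-04 -2.946e-01  9.556e-01 -1.510e-01]
 [ 0.000e+00  0.000e+00  0.000e+00  1.000e+00]] [[303.334252     0.         322.12928137]
 [  0.         303.334252   201.5954736 ]
 [  0.           0.           1.        ]]
dict_keys(['t', 'q', 'joint_vel', 'joint_efforts', 'position', 'tool_rot', 'wrist_force', 'wrist_torque', 'grip_force', 'finger_gap'])
['tcp_to_tips'] 0.017
```

move_arm:
  steps: "1 0.025 0.03 0.02 0 0 -10; 1 0.025 0.04 0.02 0 0 -10; 1 0.025 0.04 0.02 0 0 -6; 1 0.025 0.04 0.02 0 0 0; 1 0.02 0.04 0.02 0 0 0; 1 0 0.0 0.02 0 0 0; 1 0 0 0 0 0 0; 1 0 0 0 0 0 0"

```text
t: 1.7
position: [0.3398, -0.2591, 0.343]
tool_rot: [1.0, 0.001, -0.0, -0.0]
wrist_force: [-0.6, -0.4, -1.0]
finger_gap: 0.0853
grip_force: 0.0
```

```bash
python3 - <<'E'
from h import *
f=shot("wrist","w0.png")
for n in ["box","tray","key_grip","motor_a","coupling_a","lid","lid_tab"]:
    print(n,[(np.round(d["rect"]).tolist(),round(d["conf"],2)) for d in find_in(f,n) if d["conf"]>.4])
E
```

```text
box [([98.0, 2.0, 246.0, 30.0], 0.85)]
tray [([300.0, 1.0, 396.0, 42.0], 0.82)]
key_grip [([364.0, 68.0, 389.0, 104.0], 0.8), ([95.0, 71.0, 143.0, 109.0], 0.72)]
motor_a [([78.0, 143.0, 116.0, 180.0], 0.98), ([96.0, 70.0, 145.0, 108.0], 0.97), ([220.0, 82.0, 254.0, 123.0], 0.95)]
coupling_a [([135.0, 0.0, 158.0, 6.0], 0.53)]
lid [([4.0, 76.0, 24.0, 120.0], 0.68)]
lid_tab [([0.0, 80.0, 26.0, 120.0], 0.74)]
```

View pics/w0.png

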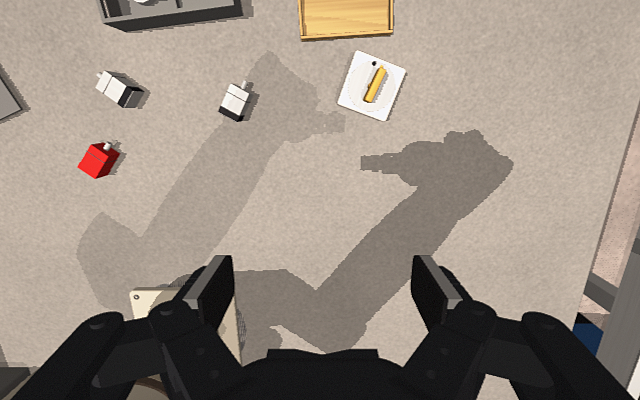

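The view is tilted back toward the base. It shows the timer at (376,84), motors at (120,90) and (236,100), and the box only at the edge, so I'm moving forward.

move_arm:
  steps: "1 0.03 0.025 0 0 0 0; 1 0.03 0.025 0 0 0 0; 1 0.03 0.025 0 0 0 0; 1 0.03 0.025 0 0 0 0; 1 0.03 0.02 0 0 0 0; 1 0.03 0.02 0 0 0 0; 1 0 0 0 0 0 0; 1 0 0 0 0 0 0"

```text
t: 3.1
position: [0.5197, -0.1191, 0.3435]
tool_rot: [1.0, 0.001, -0.001, 0.0]
wrist_force: [-0.1, 0.1, -0.6]
finger_gap: 0.0853
grip_force: 0.0
```

```bash
python3 - <<'E'
from h import *
f=shot("wrist","w1.png"); print(f["c"])
for n in ["box","tray","key_grip","motor_a","coupling_a","lid","lid_tab"]:
    print(n,[(np.round(d["rect"]).tolist(),round(d["conf"],2)) for d in find_in(f,n) if d["conf"]>.4])
import pickle; pickle.dump({k:f[k] for k in("pixels","mtx","Rcw","c")},open("w1.pkl","wb"))
E
```

```text
[ 0.59452404 -0.1191149   0.4944082 ]
box [([201.0, 22.0, 339.0, 159.0], 0.59)]
tray [([389.0, 85.0, 480.0, 164.0], 0.79)]
key_grip [([288.0, 41.0, 314.0, 86.0], 0.68), ([449.0, 192.0, 475.0, 229.0], 0.58)]
motor_a [([129.0, 29.0, 172.0, 74.0], 0.96), ([210.0, 190.0, 245.0, 223.0], 0.94), ([314.0, 199.0, 345.0, 235.0], 0.7), ([184.0, 246.0, 214.0, 275.0], 0.66), ([287.0, 40.0, 315.0, 87.0], 0.63), ([67.0, 44.0, 117.0, 84.0], 0.59)]
coupling_a [([220.0, 57.0, 260.0, 89.0], 0.96), ([234.0, 110.0, 265.0, 140.0], 0.79)]
lid []
lid_tab [([0.0, 132.0, 138.0, 254.0], 0.84)]
```

View pics/w1.png

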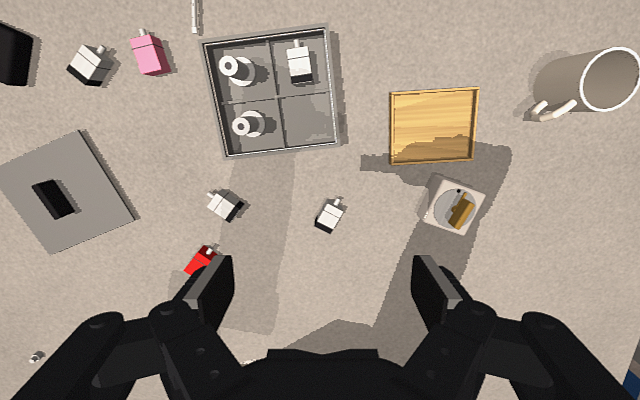

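The frame now holds the box (203–343, 25–158), couplings at (236,65) and (246,126), motor_a at (300,62), and bench motors at (90,64), (225,205) and (329,215). It also shows the tray at (434,126), the timer at (456,205), the lid at (65,190) and the pink and red look-alikes. One enlarged crop will confirm these and give precise pixels.

```bash
python3 - <<'E'
from h import *
import pickle; f=pickle.load(open("w1.pkl","rb"))
c=f["pixels"][20:245,190:500,::-1]; c=cv2.resize(c,None,fx=2.5,fy=2.5,interpolation=cv2.INTER_CUBIC)
cv2.imwrite("pics/c1.png",c)
E
```

```text
(no output)
```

View pics/c1.png

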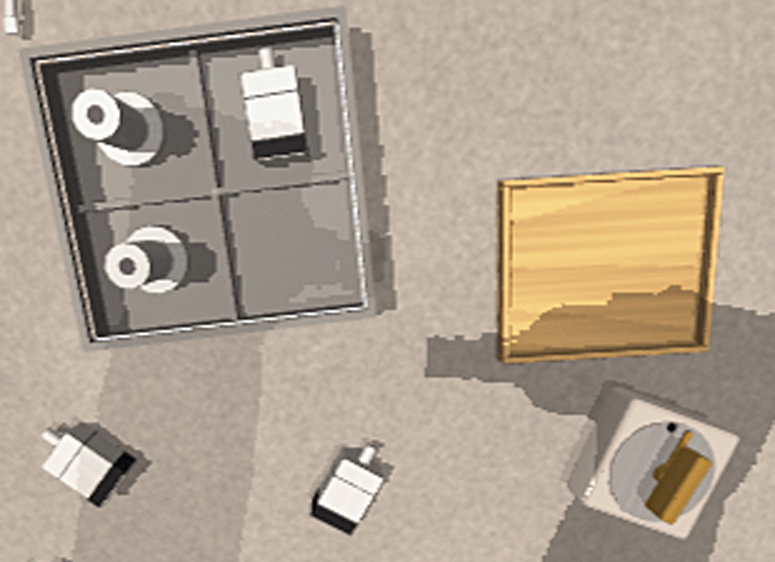

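```bash
cat > fit.py <<'E'
from h import *
from scipy.optimize import least_squares
def fitrect(f,pts,lx,ly,z,free=False):
    # pts: 4 pixel corners ordered (+x+y),(+x-y),(-x-y),(-x+y) ; returns x,y,yaw
    W=np.array([px2w(f,u,v,z)[:2] for u,v in pts])
    L=np.array([[1,1],[1,-1],[-1,-1],[-1,1]])*[lx/2,ly/2]
    def r(p):
        c,s=np.cos(p[2]),np.sin(p[2]); return (L@np.array([[c,s],[-s,c]])+p[:2]-W).ravel()
    d=W[0]-W[3]; s=least_squares(r,[*W.mean(0),np.arctan2(d[1],d[0])])
    sides=[np.linalg.norm(W[i]-W[(i+1)%4]).round(4) for i in range(4)]
    return np.r_[s.x[:2].round(4),np.degrees(s.x[2]).round(1)], "rms mm %.1f"%(1e3*np.sqrt(np.mean(s.fun**2))), sides
E
python3 - <<'E'
from fit import *
import pickle; f=pickle.load(open("w1.pkl","rb"))
C=lambda *a:[(u/2.5+190-.3,v/2.5+20-.3) for u,v in a]
print("box out",fitrect(f,C((22,45),(345,9),(372,312),(90,347)),.162,.174,.048))
print("box in",fitrect(f,C((33,60),(338,24),(368,307),(95,338)),.152,.164,.048))
print("tray",fitrect(f,C((498,181),(723,167),(711,350),(500,361)),.110,.130,.018))
print("timer",fitrect(f,C((619,386),(740,437),(688,538),(586,493)),.076,.076,.04))
for n,(u,v,z) in dict(cA=(96,114,.078),cB=(127,266,.078)).items(): print(n,px2w(f,*C((u,v))[0],z).round(4))
# motors: top-face corners: +x(shaft end) is image-up
print("ma",fitrect(f,C((241,73),(296,66),(304,133),(251,139)),.046,.030,.035))
print("m2",fitrect(f,C((41,463),(69,428),(119,468),(95,500)),.046,.030,.03))
print("m3",fitrect(f,C((349,457),(384,476),(353,530),(313,494)),.046,.030,.03))
D=C((661,470),(671,427),(687,437),(683,445),(712,460),(682,523),(648,508))
for n,i,z in [("hub",0,.042),("pip",1,.041),("nose",2,.053)]+[("w",k,.076) for k in (3,4,5,6)]: print(n,px2w(f,*D[i],z).round(4))
E
```

```text
box out (array([ 0.612 , -0.0505,  6.7   ]), 'rms mm 2.2', [np.float64(0.1713), np.float64(0.1571), np.float64(0.1674), np.float64(0.1612)])
box in (array([ 0.6105, -0.0511,  6.8   ]), 'rms mm 1.7', [np.float64(0.1627), np.float64(0.1475), np.float64(0.1613), np.float64(0.1487)])
tray (array([ 0.5671, -0.2882,  3.9   ]), 'rms mm 1.3', [np.float64(0.1321), np.float64(0.1085), np.float64(0.1328), np.float64(0.1077)])
timer (array([  0.4478,  -0.3257, -19.    ]), 'rms mm 4.1', [np.float64(0.0854), np.float64(0.0719), np.float64(0.076), np.float64(0.0707)])
cA [ 6.453e-01 -4.000e-04  7.800e-02]
cB [ 0.5708 -0.0103  0.078 ]
ma (array([ 0.6563, -0.0868,  7.    ]), 'rms mm 4.2', [np.float64(0.0304), np.float64(0.0342), np.float64(0.03), np.float64(0.0339)])
m2 (array([4.434e-01, 4.130e-02, 5.010e+01]), 'rms mm 2.0', [np.float64(0.031), np.float64(0.0398), np.float64(0.0281), np.float64(0.0412)])
m3 (array([  0.4271,  -0.1318, -35.4   ]), 'rms mm 3.7', [np.float64(0.0261), np.float64(0.0426), np.float64(0.0365), np.float64(0.0343)])
hub [ 0.4451 -0.3269  0.042 ]
pip [ 0.4728 -0.3299  0.041 ]
nose [ 0.4698 -0.3348  0.053 ]
w [ 0.4715 -0.322   0.076 ]
w [ 0.4625 -0.34    0.076 ]
w [ 0.4232 -0.3282  0.076 ]
w [ 0.4327 -0.3067  0.076 ]
```

move_arm:
  steps: "1 0.025 0.0235 -0.036 0 0 0; 1 0.025 0.0235 -0.036 0 0 0; 1 0.025 0.0235 -0.036 0 0 0; 1 0.025 0.0235 -0.036 0 0 0; 1 0.025 0.0235 -0.036 0 0 0; 1 0 0 -0.043 0 0 0; 1 0 0 0 0 0 0; 1 0 0 0 0 0 0"

```text
t: 4.5
position: [0.6458, -0.0019, 0.1225]
tool_rot: [1.0, 0.001, 0.001, 0.0]
wrist_force: [-0.1, -0.3, 1.0]
finger_gap: 0.0856
grip_force: 0.0
```

```bash
python3 - <<'E'
from h import *
f=shot("wrist","w2.png"); s=state(); print(np.round(s["position"],4),f["c"])
print(w2px(f,(.6447,-.0018,.083)))
E
```

```text
[ 0.6464 -0.0019  0.1235] [ 0.72015314 -0.00191513  0.27361798]
[321.69388194 225.81981692]
```

View pics/w2.png

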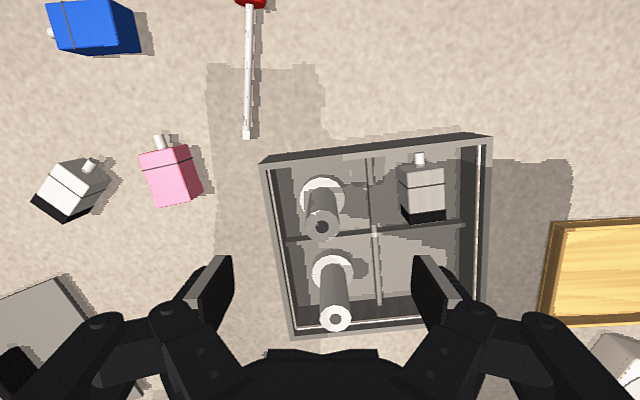

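The coupling top is where predicted, at about (322,228). Going down to grip it.

move_arm:
  steps: "1 0 0 -0.026 0 0 0; 1 0 0 -0.026 0 0 0; 1 0 0 0 0 0 0; 0 0 0 0 0 0 0; 0 0 0 0 0 0 0; 0 0 0 0 0 0 0; 0 0 0 0 0 0 0; 0 0 0 0 0 0 0"

```text
t: 5.55
position: [0.6457, -0.0015, 0.0701]
tool_rot: [1.0, 0.001, 0.001, 0.0]
wrist_force: [-0.4, -0.0, 6.3]
finger_gap: 0.0202
grip_force: 58.5
```

move_arm:
  steps: "0 0 0 0.04 0 0 0; 0 0 0 0.04 0 0 0; 0 -0.009 -0.05 0 0 0 0; 0 -0.009 -0.055 0 0 0 0; 0 -0.01 -0.055 0 0 0 0; 0 -0.01 -0.055 0 0 0 0; 0 -0.01 -0.052 0 0 0 0; 0 -0.009 -0.05 0 0 0 0"

```text
t: 6.55
position: [0.587, -0.3199, 0.1476]
tool_rot: [1.0, 0.001, -0.001, -0.001]
wrist_force: [0.1, 1.1, -2.1]
finger_gap: 0.0198
grip_force: 59.0
```

move_arm:
  steps: "0 0 0 0 0 0 0; 0 0 0 -0.03 0 0 0; 0 0 0 -0.03 0 0 0; 0 0 0 -0.018 0 0 0; 0 0 0 0 0 0 0; 0.5 0 0 0 0 0 0; 0.5 0 0 0 0 0 0; 0.5 0 0 0 0 0 0"

```text
t: 7.55
position: [0.5886, -0.3185, 0.0716]
tool_rot: [1.0, 0.001, 0.001, 0.0]
wrist_force: [-1.0, 0.4, 0.2]
finger_gap: 0.0428
grip_force: 0.0
```

move_arm:
  steps: "0.5 0 0 0.05 0 0 0; 0.8 0 0 0.03 0 0 0; 1 -0.003 0.05 0 0 0 0; 1 -0.003 0.055 0 0 0 0; 1 -0.003 0.052 0 0 0 0; 1 -0.003 0.05 0 0 0 0; 1 -0.003 0.05 0 0 0 0; 1 -0.0025 0.05 0 0 0 0"

```text
t: 8.55
position: [0.5706, -0.0099, 0.1515]
tool_rot: [1.0, 0.001, 0.001, -0.0]
wrist_force: [1.3, 0.1, 0.7]
finger_gap: 0.0854
grip_force: 0.0
```

move_arm:
  steps: "1 0 0 0 0 0 0; 1 0 0 -0.04 0 0 0; 1 0 0 -0.041 0 0 0; 1 0 0 0 0 0 0; 0 0 0 0 0 0 0; 0 0 0 0 0 0 0; 0 0 0 0 0 0 0; 0 0 0 0 0 0 0"

```text
t: 9.55
position: [0.5716, -0.0115, 0.0714]
tool_rot: [1.0, 0.001, 0.001, 0.0]
wrist_force: [-1.5, -0.3, 5.8]
finger_gap: 0.0195
grip_force: 58.5
```

move_arm:
  steps: "0 0 0 0.04 0 0 0; 0 0 0 0.04 0 0 0; 0 -0.005 -0.05 0 0 0 0; 0 -0.005 -0.05 0 0 0 0; 0 -0.005 -0.05 0 0 0 0; 0 -0.006 -0.05 0 0 0 0; 0 -0.006 -0.047 0 0 0 0; 0 0 0 0 0 0 0"

```text
t: 10.55
position: [0.5424, -0.2619, 0.1491]
tool_rot: [1.0, -0.002, -0.0, 0.0]
wrist_force: [0.4, 0.2, -2.5]
finger_gap: 0.0194
grip_force: 59.1
```

move_arm:
  steps: "0 0 0 -0.03 0 0 0; 0 0 0 -0.03 0 0 0; 0 0 0 -0.019 0 0 0; 0 0 0 0 0 0 0; 0.5 0 0 0 0 0 0; 0.5 0 0 0 0 0 0; 0.5 0 0 0.04 0 0 0; 0.5 0 0 0.04 0 0 0"

```text
t: 11.55
position: [0.5436, -0.2583, 0.1521]
tool_rot: [1.0, 0.001, 0.0, -0.0]
wrist_force: [1.1, -0.2, 0.1]
finger_gap: 0.0429
grip_force: 0.0
```

move_arm:
  steps: "1 -0.029 0.031 0 0 0 -9; 1 -0.029 0.031 0 0 0 -9; 1 -0.029 0.032 0 0 0 -9; 1 -0.03 0.032 0 0 0 -8; 1 0 0 0 0 0 0; 1 0 0 0 0 0 0; 1 0 0 0 0 0 0; 1 0 0 0 0 0 0"

```text
t: 12.55
position: [0.3932, -0.199, 0.1509]
tool_rot: [0.967, -0.252, 0.007, -0.029]
wrist_force: [-0.1, 0.3, -1.0]
finger_gap: 0.0854
grip_force: 0.0
```

```bash
cat > look.py <<'E'
from fit import *
import sys,pickle
f=shot("wrist"); s=state(); print(np.round(s["position"],4), "yaw",np.degrees(2*np.arctan2(s["tool_rot"][1],s["tool_rot"][0])).round(1))
pickle.dump({k:f[k] for k in("pixels","mtx","Rcw","c")},open(sys.argv[1]+".pkl","wb"))
print([(np.round(d["rect"]).tolist(),round(d["conf"],2)) for d in find_in(f,"motor_b")])
c=f["pixels"][100:300,180:460,::-1]
cv2.imwrite("pics/"+sys.argv[1]+".png",cv2.resize(c,None,fx=2.5,fy=2.5,interpolation=cv2.INTER_CUBIC))
E
python3 look.py m3
```

```text
[ 0.3929 -0.1989  0.1508] yaw -29.2
[([236.0, 162.0, 278.0, 226.0], 0.82), ([45.0, 0.0, 107.0, 26.0], 0.74), ([83.0, 231.0, 149.0, 274.0], 0.67)]
```

View pics/m3.png

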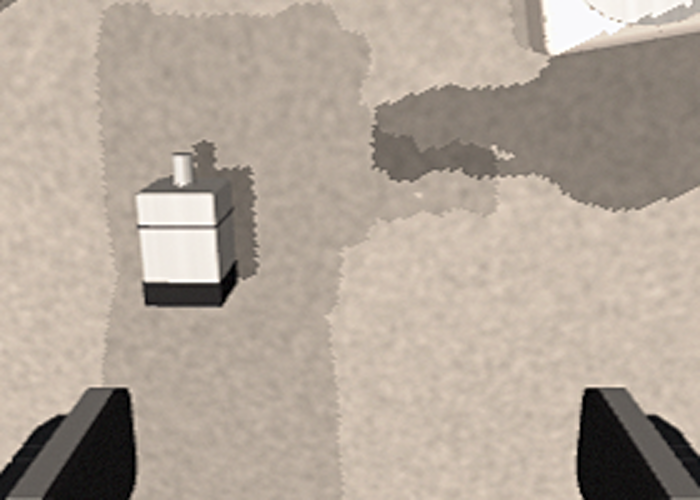

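```bash
python3 - <<'E'
from fit import *
import pickle
s=state(); print(np.round(s["q"],3)); print(Ro.from_quat(s["tool_rot"]).as_matrix().round(3))
f=pickle.load(open("m3.pkl","rb"))
C=lambda *a:[(u/2.5+180-.3,v/2.5+100-.3) for u,v in a]
# top face corners: front (shaft) end z=.03
print("m3",fitrect(f,C((136,195),(232,190),(222,305),(145,305)),.046,.030,.03))
print("m3",fitrect(f,C((136,195),(217,195),(222,305),(145,305)),.046,.030,.03))
E
```

```text
[-0.511  0.173 -0.28   1.12   0.061  3.141]
[[ 0.873 -0.488  0.028]
 [-0.489 -0.871  0.054]
 [-0.002 -0.061 -0.998]]
m3 (array([  0.4211,  -0.1314, -31.1   ]), 'rms mm 2.0', [np.float64(0.0364), np.float64(0.046), np.float64(0.0305), np.float64(0.0439)])
m3 (array([  0.4214,  -0.1299, -29.2   ]), 'rms mm 0.9', [np.float64(0.0306), np.float64(0.0436), np.float64(0.0305), np.float64(0.0439)])
```

Joint 6 hit its limit, because yaw has to stay above q1. I'll turn the tool half round, since the grasp is symmetric, and fix the small tilt.

move_arm:
  steps: "1 0 0 0 -3.1 1.6 9; 1 0.01 0.03 0 0 0 10.5; 1 0.018 0.0385 0 0 0 10.5; 1 0 0 0 0 0 10.5; 1 0 0 0 0 0 10.5; 1 0 0 0 0 0 10.5; 1 0 0 0 0 0 10.5; 1 0 0 0 0 0 10.5"

```text
t: 13.65
position: [0.4204, -0.1303, 0.1507]
tool_rot: [0.893, 0.451, -0.002, 0.001]
wrist_force: [-0.4, -0.4, 0.9]
finger_gap: 0.0853
grip_force: 0.0
```

move_arm:
  steps: "1 0 0 0 0 0 10.5; 1 0 0 0 0 0 10.5; 1 0 0 0 0 0 10.5; 1 0 0 0 0 0 10.5; 1 0 0 0 0 0 10.5; 1 0 0 0 0 0 10.5; 1 0 0 0 0 0 10.5; 1 0 0 0 0 0 10.5"

```text
t: 14.65
position: [0.4204, -0.1303, 0.1507]
tool_rot: [0.362, 0.932, -0.001, 0.002]
wrist_force: [-1.3, 0.1, -0.7]
finger_gap: 0.0851
grip_force: 0.0
```

move_arm:
  steps: "1 0 0 0 0 0 10.5; 1 0 0 0 0 0 2.2; 1 0 0 0 0 0 0; 1 0 0 0 0 0 0; 1 0 0 0 0 0 0; 1 0 0 0 0 0 0; 1 0 0 0 0 0 0; 1 0 0 0 0 0 0"

```text
t: 15.65
position: [0.4202, -0.1305, 0.1509]
tool_rot: [0.26, 0.966, -0.0, 0.002]
wrist_force: [0.8, 0.1, 0.3]
finger_gap: 0.0853
grip_force: 0.0
```

```bash
python3 - <<'E'
from h import *
s=state();R=Ro.from_quat(s["tool_rot"]).as_matrix();print(np.round(s["position"],4),R[:,2].round(4),np.degrees(np.arctan2(R[1,0],R[0,0])),np.round(s["q"],2))
E
```

```text
[ 0.4202 -0.1305  0.1509] [ 0.0037 -0.0019 -1.    ] 149.88688997782248 [-0.3   0.17 -0.28  1.11 -0.    0.22]
```

move_arm:
  steps: "1 0.001 0 -0.04 0 0 0; 1 0 0 -0.04 0 0 0; 1 0 0 -0.041 0 0 0; 1 0 0 0 0 0 0; 0 0 0 0 0 0 0; 0 0 0 0 0 0 0; 0 0 0 0 0 0 0; 0 0 0 0 0 0 0"

```text
t: 16.65
position: [0.4217, -0.1307, 0.0306]
tool_rot: [0.26, 0.966, -0.0, 0.003]
wrist_force: [0.0, -0.3, -0.7]
finger_gap: 0.0125
grip_force: 0.0
```

move_arm:
  steps: "1 0 0 0.05 0 0 0; 1 0 0 0.05 0 0 0; 1 0 0 0.05 0 0 0; 1 0 0 0.05 0 0 0; 1 0 0 0 0 0 0; 1 0 0 0 0 0 0; 1 0 0 0 0 0 0; 1 0 0 0 0 0 0"

```text
t: 17.65
position: [0.4204, -0.1303, 0.2286]
tool_rot: [0.26, 0.966, -0.0, 0.001]
wrist_force: [-1.1, 0.6, 0.5]
finger_gap: 0.0855
grip_force: 0.0
```

```bash
python3 - <<'E'
from fit import *
import pickle
f=shot("wrist","w5.png"); s=state(); print(np.round(s["position"],4))
pickle.dump({k:f[k] for k in("pixels","mtx","Rcw","c")},open("w5.pkl","wb"))
print([(np.round(d["rect"]).tolist(),round(d["conf"],2)) for d in find_in(f,"motor_b")])
for p in [(.421,-.1305,.03),(.4434,.0413,.03),(.6,-.1,.02)]: print(w2px(f,p))
g=shot("top"); print([(np.round(d["rect"]).tolist(),round(d["conf"],2)) for d in find_in(g,"motor_b")])
E
```

```text
[ 0.4205 -0.1303  0.2288]
[([565.0, 214.0, 617.0, 259.0], 0.91), ([435.0, 98.0, 491.0, 132.0], 0.79), ([311.0, 154.0, 341.0, 204.0], 0.75), ([445.0, 3.0, 485.0, 37.0], 0.67), ([614.0, 269.0, 639.0, 307.0], 0.57)]
[322.59136165 175.74141   ]
[466.71987796 116.85670001]
[408.9950924 276.160021 ]
[([330.0, 166.0, 340.0, 182.0], 0.65), ([270.0, 265.0, 281.0, 281.0], 0.63), ([285.0, 232.0, 303.0, 250.0], 0.62), ([222.0, 173.0, 240.0, 188.0], 0.56), ([245.0, 130.0, 263.0, 143.0], 0.55)]
```

View pics/w5.png

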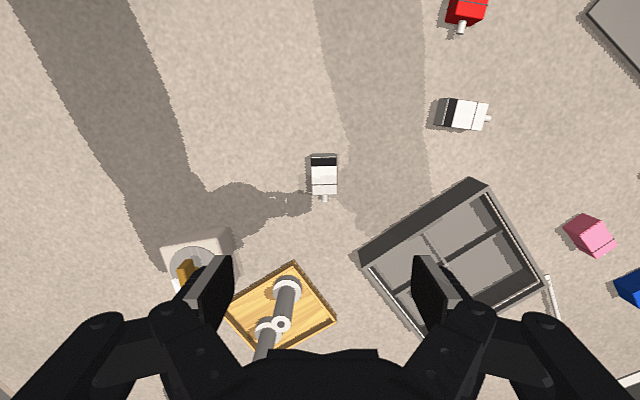

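Motor at (323,176) is still under the TCP, unmoved and aligned, so the pads (further back when open) only caught its top edge. The bench motor near the pink look-alike has been knocked aside. I'll go deeper.

move_arm:
  steps: "1 0.001 0 -0.052 0 0 0; 1 0 0 -0.052 0 0 0; 1 0 0 -0.052 0 0 0; 1 0 0 -0.052 0 0 0; 0 0 0 0 0 0 0; 0 0 0 0 0 0 0; 0 0 0 0 0 0 0; 0 0 0 0 0 0 0"

```text
t: 18.85
position: [0.4238, -0.131, 0.0237]
tool_rot: [0.26, 0.966, -0.001, 0.004]
wrist_force: [-0.2, 0.2, -0.4]
finger_gap: 0.0126
grip_force: 0.0
```

```bash
python3 - <<'E'
from h import *
f=shot("wrist","w6.png"); s=state(); print(np.round(s["position"],4),s["finger_gap"],s["grip_force"])
E
```

```text
[ 0.4234 -0.1309  0.0233] 0.0047086423921873215 0.0
```

View pics/w6.png

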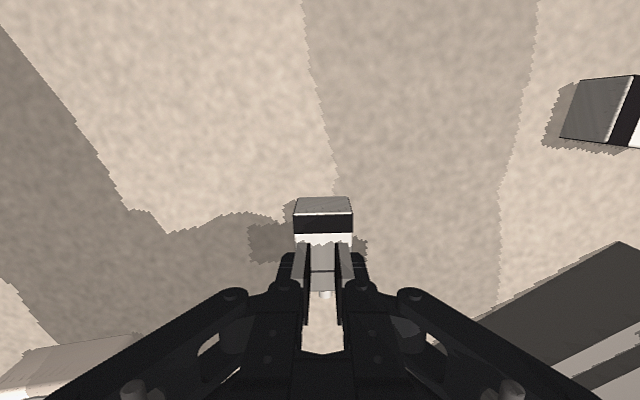

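```bash
python3 - <<'E'
from h import *
s=state(); f=shot("wrist"); print(np.round(s["position"],4),s["finger_gap"],s["grip_force"],s["wrist_force"])
im=f["pixels"][180:350,220:430,::-1]
im=cv2.resize(im,None,fx=3.5,fy=3.5,interpolation=cv2.INTER_CUBIC)
R=Ro.from_quat(s["tool_rot"]).as_matrix(); p=np.array(s["position"])
for off,c in [((0,0,0),(0,0,255)),((0,0,.017),(0,255,0)),((0,.015,.017),(255,0,0)),((0,-.015,.017),(255,0,0))]:
    u=w2px(f,p+R@np.array(off)); print(off,u)
    cv2.circle(im,tuple(int(x) for x in (u-[220,180])*3.5),4,c,-1)
cv2.imwrite("pics/w7.png",im)
E
```

```text
[ 0.4234 -0.1309  0.0233] 0.0047086423921873215 0.0 [ 0.31915073  0.72710858 -0.37925103]
(0, 0, 0) [322.71495083 252.05483114]
(0, 0, 0.017) [322.66564086 239.26586254]
(0, 0.015, 0.017) [347.56188223 239.28714526]
(0, -0.015, 0.017) [297.76871545 239.24457924]
```

View pics/w7.png

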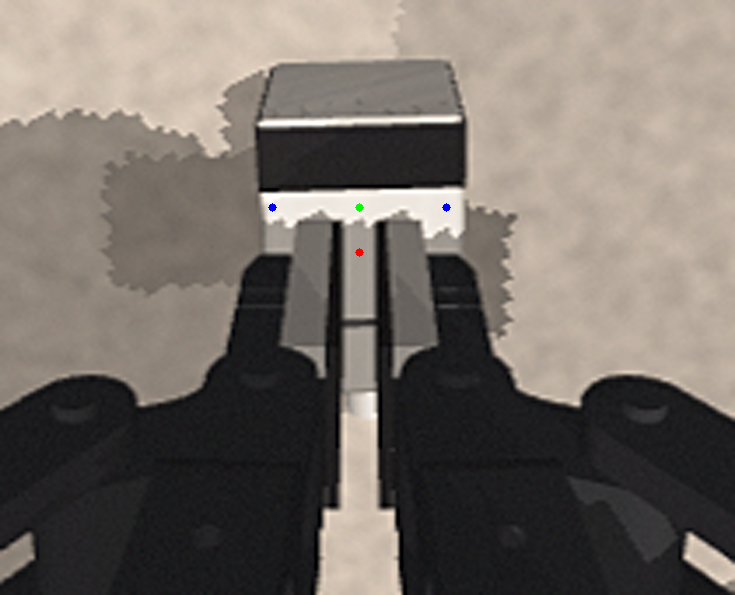

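```bash
python3 - <<'E'
from h import *
s=state(); f=shot("scene"); p=np.array(s["position"]); u=w2px(f,p); t=w2px(f,p-[0,0,.017]); print(u,t,f["c"])
x0,y0=int(u[0])-50,int(u[1])-55
im=cv2.resize(f["pixels"][y0:y0+75,x0:x0+100,::-1],None,fx=8,fy=8,interpolation=cv2.INTER_CUBIC)
for q,c in((u,(0,0,255)),(t,(0,255,0))): cv2.circle(im,tuple(int(a) for a in (q-[x0,y0])*8+4),5,c,-1)
cv2.imwrite("pics/s8.png",im)
E
```

```text
[336.26560183 172.46532436] [336.06289852 176.78107428] [1.1954871  0.50738219 0.87036053]
```

View pics/s8.png

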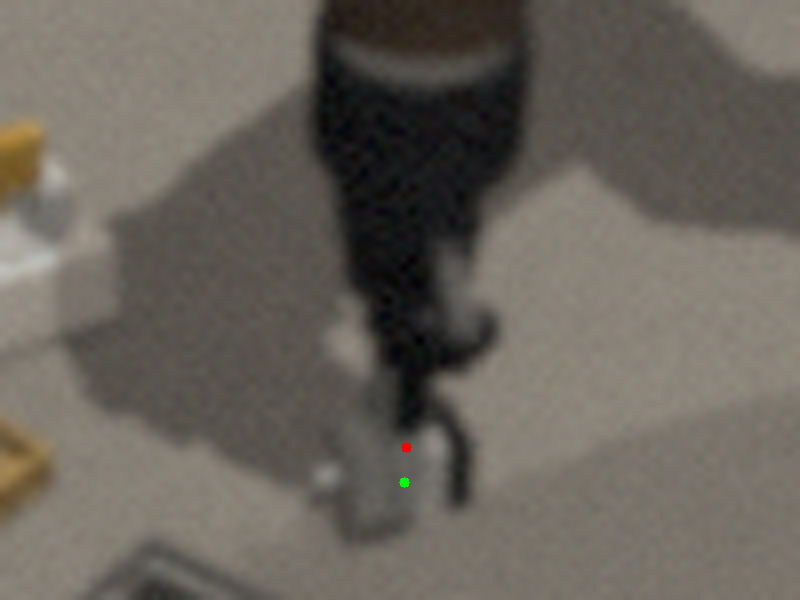

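move_arm:
  steps: "1 0 0 0 0 0 0; 1 0 0 0 0 0 0; 1 0 0 0 0 0 0; 1 0 0 0 0 0 0; 1 -0.002 0 -0.011 0 0 0; 0.25 0 0 0 0 0 0; 0.25 0 0 0 0 0 0; 0.25 0 0 0 0 0 0"

```text
t: 20.0
position: [0.4204, -0.1305, 0.0109]
tool_rot: [0.26, 0.966, -0.0, 0.002]
wrist_force: [-0.0, 0.3, 1.2]
finger_gap: 0.0323
grip_force: 0.4
```

```bash
python3 - <<'E'
from h import *
f=shot("wrist"); s=state(); print(np.round(s["position"],4),s["finger_gap"],s["grip_force"],s["wrist_force"])
E
```

```text
[ 0.4208 -0.1306  0.0114] 0.028400828122259095 59.197951555252075 [ 1.86658937 -1.15266377 -1.89405317]
```

Contact now (59 N at 28 mm), so the true fingertips sit about 10 mm behind the TCP and grasps need to be some 25 mm deeper than nominal. On to the free bay.

move_arm:
  steps: "0 0 0 0 0 0 0; 0 0 0 0.04 0 0 0; 0 0 0 0.05 0 0 0; 0 0 0 0.04 0 0 0; 0 0.038 0.008 0 0 0 9; 0 0.038 0.008 0 0 0 9; 0 0.038 0.008 0 0 0 9; 0 0.0365 0.0086 0 0 0 9.8"

```text
t: 21.05
position: [0.5715, -0.0976, 0.1403]
tool_rot: [-0.061, 0.998, 0.0, 0.002]
wrist_force: [0.2, -0.5, -0.6]
finger_gap: 0.0285
grip_force: 59.8
```

move_arm:
  steps: "0 0 0 0 0 0 0; 0 0 0 -0.04 0 0 0; 0 0 0 -0.045 0 0 0; 0 0 0 -0.02 0 0 0; 0 0 0 -0.01 0 0 0; 0 0 0 -0.009 0 0 0; 0 0 0 0 0 0 0; 0 0 0 0 0 0 0"

```text
t: 22.05
position: [0.5712, -0.098, 0.0177]
tool_rot: [-0.058, 0.998, 0.0, 0.003]
wrist_force: [0.4, 0.4, -1.1]
finger_gap: 0.0281
grip_force: 59.8
```

move_arm:
  steps: "0.5 0 0 0 0 0 0; 0.5 0 0 0.01 0 0 0; 0.5 0 0 0.06 0 0 0; 0.7 0 0 0.06 0 0 0; 1 -0.032 0.034 0.01 0 0 10.6; 1 -0.032 0.035 0 0 0 10.6; 1 -0.032 0.035 0 0 0 10.6; 1 -0.032 0.035 0 0 0 10.6"

```text
t: 23.05
position: [0.442, 0.0421, 0.1581]
tool_rot: [-0.418, 0.908, 0.001, 0.003]
wrist_force: [0.1, 1.1, 0.4]
finger_gap: 0.0852
grip_force: 0.0
```

move_arm:
  steps: "1 0 0 0 0 0 0; 1 0 0 0 0 0 0; 1 0 0 0 0 0 0; 1 0 0 0 0 0 0; 1 0 0 0 0 0 0; 1 0 0 0 0 0 0; 1 0 0 0 0 0 0; 1 0 0 0 0 0 0"

```text
t: 24.05
position: [0.4426, 0.0411, 0.1568]
tool_rot: [-0.415, 0.91, 0.001, 0.002]
wrist_force: [0.9, 0.3, -0.0]
finger_gap: 0.0852
grip_force: 0.0
```

```bash
cat > seg.py <<'E'
from fit import *
import sys
# white+black housing segmentation near rect found by network: fit min-area rect of the bright top face in z=.03 plane
def yawpos():
    s=state();R=Ro.from_quat(s["tool_rot"]).as_matrix();return np.round(s["position"],4),R[:,2].round(3),np.degrees(np.arctan2(R[1,0],R[0,0])).round(1)
def motors(f,zt=.03):
    out=[]
    for d in find_in(f,"motor_b"):
        l,t,r,b=[int(round(x)) for x in d["rect"]]; m=f["pixels"][t:b,l:r].astype(int)
        white=((m.min(2)>150)&(m.max(2)-m.min(2)<18)).astype(np.uint8)
        col=(m.max(2)-m.min(2)).mean()
        white=cv2.morphologyEx(white,cv2.MORPH_OPEN,np.ones((5,5)))
        n,lab,st,_=cv2.connectedComponentsWithStats(white)
        if n<2: print(d["rect"],"no white",col.round());continue
        k=1+st[1:,4].argmax(); ys,xs=np.nonzero(lab==k)
        W=np.array([px2w(f,x+l,y+t,zt)[:2] for x,y in zip(xs,ys)])
        (cx,cy),(w,h),a=cv2.minAreaRect((W*1000).astype(np.float32))
        print(np.round(d["rect"]).tolist(),round(d["conf"],2),"sat",col.round(),"c",round(cx/1e3,4),round(cy/1e3,4),"wh",round(w,1),round(h,1),"ang",round(a,1))
E
python3 - <<'E'
from seg import *
print(yawpos(),state()["t"]); f=shot("wrist","w9.png"); motors(f)
g=shot("top"); motors(g)
E
```

```text
(array([0.4426, 0.0411, 0.1568]), array([ 0.002,  0.003, -1.   ]), np.float64(-130.9)) 24.05
[223.8, 335.1, 253.8, 366.3] no white 46.0
[50.0, 198.0, 120.0, 256.0] 0.8 sat 12.0 c 0.6555 -0.0882 wh 21.2 29.1 ang 8.3
[90.0, 138.0, 156.0, 200.0] 0.69 sat 11.0 c 0.5739 -0.0996 wh 21.2 29.1 ang 6.9
[306.0, 157.0, 340.0, 220.0] 0.67 sat 13.0 c 0.4392 0.0392 wh 20.7 28.6 ang 52.5
[405.3, 139.1, 473.0, 178.2] no white 132.0
[334.0, 188.0, 340.0, 211.0] 0.61 sat 4.0 c 0.5694 -0.099 wh 12.7 15.9 ang 0.7
[332.0, 164.0, 340.0, 183.0] 0.54 sat 4.0 c 0.6493 -0.0887 wh 12.9 9.6 ang 0.6
[260.4, 161.6, 272.5, 178.3] no white 34.0
[223.2, 176.6, 238.8, 189.3] no white 5.0
[245.1, 129.3, 265.0, 141.7] no white 58.0
```

View pics/w9.png

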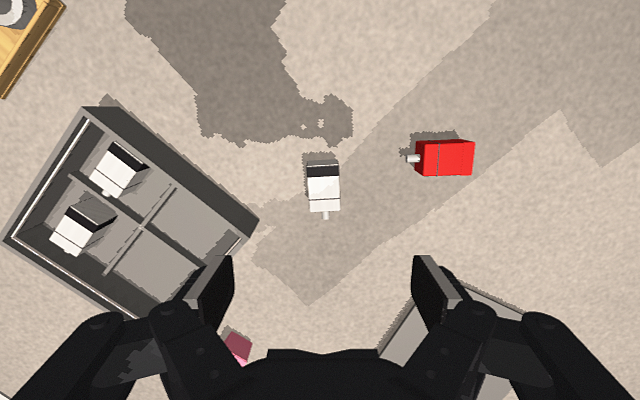

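Motor 2, at (323,190), is centred in the view and the first motor lies flat in its bay. Red (445,157) gets left alone.

move_arm:
  steps: "1 -0.002 0 -0.05 0 0 2.5; 1 0 0 -0.05 0 0 0; 1 0 0 -0.048 0 0 0; 1 0 0 0 0 0 0; 0 0 0 0 0 0 0; 0 0 0 0 0 0 0; 0 0 0 0 0 0 0; 0 0 0 0 0 0 0"

```text
t: 25.25
position: [0.4424, 0.0413, 0.0107]
tool_rot: [-0.435, 0.9, 0.0, 0.004]
wrist_force: [-0.5, -0.2, 7.0]
finger_gap: 0.0278
grip_force: 60.0
```

move_arm:
  steps: "0 0 0 0.045 0 0 0; 0 0 0 0.045 0 0 0; 0 0 0 0.04 0 0 0; 0 0.024 -0.011 0 0 0 -9; 0 0.024 -0.011 0 0 0 -9; 0 0.024 -0.011 0 0 0 -9; 0 0.024 -0.011 0 0 0 -9; 0 0.023 -0.012 0 0 0 -8.8"

```text
t: 26.25
position: [0.5603, -0.0152, 0.1393]
tool_rot: [-0.057, 0.998, 0.0, 0.002]
wrist_force: [-0.1, -0.4, -0.9]
finger_gap: 0.0283
grip_force: 60.1
```

move_arm:
  steps: "0 0 0 0 0 0 0; 0 0 0 -0.045 0 0 0; 0 0 0 -0.045 0 0 0; 0 0 0 -0.02 0 0 0; 0 0 0 -0.014 0 0 0; 0 0 0 0 0 0 0; 0.45 0 0 0 0 0 0; 0.45 0 0 0 0 0 0"

```text
t: 27.25
position: [0.5601, -0.0148, 0.0155]
tool_rot: [-0.059, 0.998, 0.0, 0.003]
wrist_force: [-0.2, -0.5, 0.2]
finger_gap: 0.0383
grip_force: 0.0
```

move_arm:
  steps: "0.45 0 0 0.05 0 0 0; 0.6 0 0 0.05 0 0 0; 1 0 0.02 0.05 0 0 0; 1 0.01 0.05 0.02 0 0 0; 1 0.015 0.05 0 0 0 0; 1 0.015 0.05 0 0 0 0; 1 0.01 0.05 0 0 0 0; 1 0.01 0.03 0 0 0 0"

```text
t: 28.25
position: [0.6196, 0.2379, 0.1849]
tool_rot: [-0.061, 0.998, 0.0, 0.002]
wrist_force: [0.2, 0.2, -0.1]
finger_gap: 0.0853
grip_force: 0.0
```

```bash
python3 - <<'E'
from seg import *
print(yawpos(),state()["t"]); f=shot("wrist","w10.png"); motors(f)
import pickle;pickle.dump({k:f[k] for k in("pixels","mtx","Rcw","c")},open("w10.pkl","wb"))
print(w2px(f,(.622,.2395,.03)))
E
```

```text
(array([0.6196, 0.2379, 0.1849]), array([ 0.004,  0.001, -1.   ]), np.float64(-173.1)) 28.25
[227.8, 283.5, 282.2, 317.9] no white 103.0
[3.0, 152.0, 46.0, 210.0] 0.83 sat 11.0 c 0.6514 -0.0831 wh 10.9 23.8 ang 79.6
[303.0, 162.0, 356.0, 210.0] 0.8 sat 17.0 c 0.6231 0.247 wh 28.9 20.3 ang 47.1
[0.0, 69.4, 24.1, 133.1] no white 13.0
[34.0, 62.0, 100.0, 126.0] 0.67 sat 11.0 c 0.5757 -0.0276 wh 6.5 11.9 ang 82.4
[194.6, 188.0, 242.4, 237.3] no white 58.0
[323.3599284  186.24679992]
```

```bash
python3 - <<'E'
from seg import *
import pickle; f=pickle.load(open("w10.pkl","rb"))
m=f["pixels"][150:225,290:370].astype(int)
k=(m.max(2)<60); ys,xs=np.nonzero(k); print(k.sum(),"black c",xs.mean()+290,ys.mean()+150,px2w(f,xs.mean()+290,ys.mean()+150,.03)[:2].round(4))
w=px2w(f,0,0,.03)
print("white px",w2px(f,(.6231,.247,.03)))
g=(m.mean(2)/26).astype(int).clip(0,9)
for r in g[::2]: print("".join(map(str,r[::1])))
E
```

```text
272 black c 340.3235294117647 176.28676470588235 [0.6094 0.2555]
white px [330.38059496 188.11256468]
55555444444444444444577776677766666677777777766666666677776666776666777777776666
55555444444444444444444457666667766666777766666677776666677766677777777667667766
55555554444444444444444456666667777777777667666776666666667777777776666666777666
55555544444444444444444457666667767777777667766777777777666677777766666667777666
55555555444444444444444457676677777644444577777777777666666667776666667777777667
55555555444444444444444576666667764444444444434677777667776666666667777777766666
55555555544444444444444445767776444444444420002456777777776666777777766666667776
55555555544444444444444445776444444444442000001344567777777666667776666667777777
55555555555444444444444445644444444444300000011279346766777666777777776666667776
55555555555544444444444444444444444444310011111114774567677666676777766666666666
55555555555544444444444444444444444444320111111111135545666666666777666666777667
55555555555555444444444444444444444435899211111111112783567777777777777777677767
78745544455555764444444444
[... 1379 characters left out ...]
6899999998667766677777667777776777766777776666677777
66666667666666666666667666666669998766777766667776666667777777667777776666666777
66667777777766666666667666677766677777777777666666666777777776666677777666666666
66677777777766677666667777777766777666677666666666666677767766666677777677777776
66667776667666677776666667766666676666667777666667667666666777767777776667777776
66666677777787666666666677766666666777667776666666777766777776666666666666677777
66666777777777766666666666666666667766667766666666666667777777777766666777666677
77777777787777777777777766666666666667766777666677777776677776777667666677666676
77777777777778877777777776666666666677776666666777777777666777776777777676676776
```

The dark back is upper right and the shaft lower left, so its yaw is about −43° and its centre (0.625, 0.246).

move_arm:
  steps: "1 0.005 0.008 0 0 0 -10; 1 0 0 -0.02 0 0 -10; 1 0 0 -0.02 0 0 -10; 1 0 0 -0.02 0 0 -10; 1 0 0 -0.03 0 0 -10; 1 0 0 -0.04 0 0 0; 1 0 0 -0.045 0 0 0; 1 0 0 0 0 0 0"

```text
t: 29.35
position: [0.6207, 0.2407, 0.0055]
tool_rot: [0.369, 0.93, -0.004, -0.002]
wrist_force: [-0.3, -0.0, -0.0]
finger_gap: 0.0855
grip_force: 0.0
```

move_arm:
  steps: "1 0 0 0 0 0 0; 0 0 0 0 0 0 0; 0 0 0 0 0 0 0; 0 0 0 0 0 0 0; 0 0 0 0 0 0 0; 0 0 0 0 0 0 0; 0 0 0 0 0 0 0; 0 0 0 0 0 0 0"

```text
t: 30.35
position: [0.6256, 0.2436, 0.0113]
tool_rot: [0.368, 0.93, 0.0, 0.003]
wrist_force: [0.1, 0.3, 5.3]
finger_gap: 0.0285
grip_force: 60.6
```

move_arm:
  steps: "0 0 0 0.045 0 0 0; 0 0 0 0.045 0 0 0; 0 0 0 0.04 0 0 0; 0 0.003 -0.05 0 0 0 10; 0 0.003 -0.05 0 0 0 10; 0 0.003 -0.05 0 0 0 10; 0 0.002 -0.05 0 0 0 10; 0 0.002 -0.049 0 0 0 10"

```text
t: 31.35
position: [0.6369, -0.0075, 0.1389]
tool_rot: [-0.062, 0.998, 0.0, 0.001]
wrist_force: [1.8, 0.6, -1.2]
finger_gap: 0.0281
grip_force: 59.9
```

move_arm:
  steps: "0 0 0 0 0 0 0; 0 0 0 0 0 0 0; 0 0 0 -0.04 0 0 0; 0 0 0 -0.045 0 0 0; 0 0 0 -0.02 0 0 0; 0 0 0 -0.012 0 0 0; 0 0 0 0 0 0 0; 0 0 0 0 0 0 0"

```text
t: 32.35
position: [0.6388, -0.0054, 0.0242]
tool_rot: [-0.059, 0.998, 0.0, 0.003]
wrist_force: [-0.3, -0.3, -0.3]
finger_gap: 0.0281
grip_force: 59.9
```

move_arm:
  steps: "0 0 0 -0.008 0 0 0; 0 0 0 0 0 0 0; 0.45 0 0 0 0 0 0; 0.45 0 0 0 0 0 0; 0.45 0 0 0.06 0 0 0; 0.6 0 0 0.06 0 0 0; 1 0 0 0.06 0 0 0; 1 -0.03 0.05 0.02 0 0 0"

```text
t: 33.35
position: [0.6111, 0.042, 0.2196]
tool_rot: [-0.056, 0.998, -0.0, 0.007]
wrist_force: [0.2, 1.7, -0.4]
finger_gap: 0.0845
grip_force: 0.0
```

```bash
python3 - <<'E'
from seg import *
print(yawpos(),state()["t"]); f=shot("wrist"); 
print([(np.round(d["rect"]).tolist(),round(d["conf"],2)) for d in find_in(f,"motor_b")])
for n,p in dict(ma=(.652,-.087,.035),mUL=(.637,-.005,.035),mLL=(.560,-.015,.035),mLR=(.570,-.098,.035)).items(): print(n,w2px(f,p).round())
E
```

```text
(array([0.6111, 0.042 , 0.2196]), array([ 0.014,  0.001, -1.   ]), np.float64(-173.5)) 33.35
[([261.0, 100.0, 293.0, 153.0], 0.94), ([180.0, 105.0, 225.0, 157.0], 0.88), ([371.0, 201.0, 403.0, 246.0], 0.84), ([382.0, 288.0, 419.0, 317.0], 0.76), ([264.0, 168.0, 297.0, 215.0], 0.73), ([194.0, 178.0, 230.0, 226.0], 0.69)]
ma [207. 198.]
mUL [279. 193.]
mLL [275. 124.]
mLR [197. 124.]
```

move_arm:
  steps: "1 -0.03 0.045 0.01 0 0 5; 1 -0.03 0.045 0.01 0 0 8; 1 -0.03 0.045 0 0 0 0; 1 -0.03 0.045 0 0 0 0; 1 -0.02 0.045 0 0 0 0; 1 -0.02 0.04 0 0 0 0; 1 0 0 0 0 0 0; 1 0 0 0 0 0 0"

```text
t: 34.45
position: [0.4475, 0.3086, 0.2342]
tool_rot: [-0.172, 0.985, -0.0, 0.001]
wrist_force: [0.4, -0.1, -0.0]
finger_gap: 0.0854
grip_force: 0.0
```

```bash
python3 - <<'E'
from seg import *
import pickle
print(yawpos(),state()["t"]); f=shot("wrist","lid.png"); pickle.dump({k:f[k] for k in("pixels","mtx","Rcw","c")},open("lid.pkl","wb"))
for n in ("lid","lid_tab"): print(n,[(np.round(d["rect"]).tolist(),round(d["conf"],2)) for d in find_in(f,n)])
print(w2px(f,(.45,.306,.045)))
E
```

```text
(array([0.4475, 0.3086, 0.2342]), array([ 0.003,  0.   , -1.   ]), np.float64(-160.2)) 34.45
lid [([246.0, 106.0, 395.0, 240.0], 0.94)]
lid_tab [([243.0, 109.0, 397.0, 239.0], 0.96)]
[319.33546768 178.07172668]
```

View pics/lid.png

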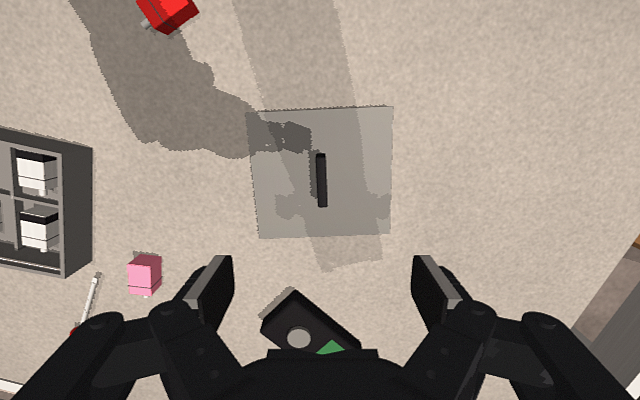

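Three of the four motors' bay positions match predictions (the fourth by network rect). The lid shows at (245–393, 106–238), with its black tab at (321,180).

```bash
python3 - <<'E'
from seg import *
import pickle; f=pickle.load(open("lid.pkl","rb"))
g=cv2.cvtColor(f["pixels"],cv2.COLOR_RGB2GRAY)
c=np.array([[391,233],[259,238],[246,112],[393,106]],np.float32).reshape(-1,1,2)
c2=cv2.cornerSubPix(g,c.copy(),(5,5),(-1,-1),(3,40,.01)).reshape(-1,2); print(c2.round(1))
print("lid raw",fitrect(f,c.reshape(-1,2),.162,.174,.013)); print("lid sub",fitrect(f,c2,.162,.174,.013))
k=(f["pixels"][140:220,300:345].max(2)<45).astype(np.uint8); ys,xs=np.nonzero(k)
W=np.array([px2w(f,x+300,y+140,.045)[:2] for x,y in zip(xs,ys)])*1000
print("tab",cv2.minAreaRect(W.astype(np.float32)),xs.min()+300,xs.max()+300,ys.min()+140,ys.max()+140)
for r in (f["pixels"][146:216,306:336].mean(2)/26).astype(int)[::2]: print("".join(map(str,r)))
E
```

```text
[[389.2 233.6]
 [258.2 237.5]
 [246.  112. ]
 [393.6 106.2]]
lid raw (array([ 0.4535,  0.3108, 22.2   ]), 'rms mm 0.7', [np.float64(0.1758), np.float64(0.1613), np.float64(0.1726), np.float64(0.1609)])
lid sub (array([ 0.4538,  0.3102, 21.7   ]), 'rms mm 0.5', [np.float64(0.1744), np.float64(0.1606), np.float64(0.1733), np.float64(0.1615)])
tab ((451.82586669921875, 308.4963684082031), (62.675575256347656, 10.753457069396973), 22.285682678222656) 316 326 153 206
333334555555555555555555555555
333334555555555555555555555555
543334533333345555555555555555
543333333333333466555555555555
554333333200000000035555555555
555333333200000000025555555555
555533333201111111124555555555
554333333201111111114555555555
554233333201111111114555555555
555533333301111111114555555555
554333333201111111114555555555
555433333311111111113555555555
554333333211111111113555555555
555433333201111111113555555555
555533333311111111113555555555
555433333211111111103555555555
555433333320111111113555555555
555543333320111111112455555555
555433333320111111112455555555
555423333320111111112455555555
555553333320111111111455555555
555555333321111111111455555555
555553333331111111111455555555
555423333320111111111355555555
555543333331111111111355555555
555555423331111111111355555555
555555554233011111110355555555
555555555553011111111355555555
555555555553011111110355555555
555555555554011111111355555555
555555555554200110101355555555
555555555555555555555555555555
555555555555555555555555555555
555555555555555555555555555555
555555555555555555555555555555
```

move_arm:
  steps: "1 0.0055 0.001 -0.05 0 0 2.2; 1 0 0 -0.05 0 0 0; 1 0 0 -0.05 0 0 0; 1 0 0 -0.04 0 0 0; 1 0 0 -0.02 0 0 0; 1 0 0 -0.013 0 0 0; 1 0 0 0 0 0 0; 1 0 0 0 0 0 0"

```text
t: 35.6
position: [0.4542, 0.3104, 0.013]
tool_rot: [-0.19, 0.982, 0.001, 0.003]
wrist_force: [-0.5, 0.5, 1.2]
finger_gap: 0.085
grip_force: 0.0
```

move_arm:
  steps: "0 0 0 0 0 0 0; 0 0 0 0 0 0 0; 0 0 0 0 0 0 0; 0 0 0 0 0 0 0; 0 0 0 0 0 0 0; 0 0 0 0 0 0 0; 0 0 0 0 0 0 0; 0 0 0 0 0 0 0"

```text
t: 36.6
position: [0.4533, 0.3103, 0.0122]
tool_rot: [-0.191, 0.982, 0.001, 0.002]
wrist_force: [-1.0, -0.6, 5.0]
finger_gap: 0.0112
grip_force: 61.1
```

```bash
python3 - <<'E'
from seg import *
print(yawpos(),state()["finger_gap"],state()["grip_force"],state()["wrist_force"])
E
```

```text
(array([0.4533, 0.3103, 0.0122]), array([ 0.004,  0.002, -1.   ]), np.float64(-158.0)) 0.011195852872695514 61.146544218063354 [-1.04274703 -0.64471209  5.03604445]
```

```bash
cat > boxfit.py <<'E'
from fit import *
import pickle
from scipy.optimize import minimize
def segs():
    S=[]
    for a,b,z in((.081,.087,.048),(.076,.082,.048)):
        P=[(a,b,z),(a,-b,z),(-a,-b,z),(-a,b,z)]; S+=[(P[i],P[(i+1)%4]) for i in range(4)]
    return S
pts=np.concatenate([np.linspace(a,b,80) for a,b in segs()])
def fitbox(fs,p0=(.611,-.051,np.radians(6.7))):
    D=[]
    for f in fs:
        e=cv2.Canny(cv2.GaussianBlur(cv2.cvtColor(f["pixels"],cv2.COLOR_RGB2GRAY),(3,3),0),40,110)
        D.append(cv2.distanceTransform(255-e,cv2.DIST_L2,5))
    def cost(p):
        c,s=np.cos(p[2]),np.sin(p[2]); W=np.c_[c*pts[:,0]-s*pts[:,1]+p[0],s*pts[:,0]+c*pts[:,1]+p[1],pts[:,2]]
        v=[]
        for f,d in zip(fs,D):
            q=(W-f["c"])@f["Rcw"]@np.array(f["mtx"]).T; q=q[:,:2]/q[:,2:]
            ok=(q[:,0]>1)&(q[:,0]<638)&(q[:,1]>1)&(q[:,1]<398); q=q[ok].astype(np.float32)
            if len(q)<60: continue
            v.append(np.minimum(cv2.remap(d,q[:,0:1],q[:,1:2],cv2.INTER_LINEAR),4).mean())
        return np.mean(v)
    best=None
    for dx in(-.003,0,.003):
        for dy in(-.003,0,.003):
            r=minimize(cost,np.add(p0,(dx,dy,0)),method="Nelder-Mead",options=dict(initial_simplex=[np.add(p0,(dx,dy,0))+d for d in([0,0,0],[.002,0,0],[0,.002,0],[0,0,.02])],xatol=1e-5))
            if best is None or r.fun<best.fun: best=r
    return best.x[:2].round(4),np.degrees(best.x[2]).round(2),round(best.fun,2)
E
python3 - <<'E'
from boxfit import *
L={n:pickle.load(open(n+".pkl","rb")) for n in("w1","w5","w10")}
for n in L: print(n,fitbox([L[n]]))
print("all",fitbox(list(L.values()))); g=shot("top"); print("top",fitbox([g]))
E
```

```text
w1 (array([ 0.6112, -0.0498]), np.float64(7.11), np.float64(0.69))
w5 (array([ 0.6109, -0.0487]), np.float64(6.91), np.float64(1.23))
w10 (array([ 0.6116, -0.0499]), np.float64(6.93), np.float64(0.74))
all (array([ 0.6112, -0.0497]), np.float64(6.91), np.float64(0.96))
top (array([ 0.6061, -0.0538]), np.float64(6.56), np.float64(0.66))
```

move_arm:
  steps: "0 0 0 0.01 0 0 0; 0 0 0 0.04 0 0 0; 0 0 0 0.05 0 0 0; 0 0.01 -0.03 0.03 0 0 -5; 0 0.02 -0.05 0 0 0 -5.2; 0 0.02 -0.05 0 0 0 -5; 0 0.025 -0.05 0 0 0 0; 0 0.02 -0.04 0 0 0 0"

```text
t: 37.65
position: [0.5483, 0.088, 0.1416]
tool_rot: [-0.059, 0.998, 0.0, 0.002]
wrist_force: [-0.2, 1.2, -1.8]
finger_gap: 0.0111
grip_force: 60.2
```

move_arm:
  steps: "0 0.021 -0.046 0 0 0 0; 0 0.021 -0.046 0 0 0 0; 0 0.021 -0.046 0 0 0 0; 0 0 0 0 0 0 0.2; 0 0 0 -0.04 0 0 0; 0 0 0 -0.03 0 0 0; 0 0 0 0 0 0 0; 0 0 0 0 0 0 0"

```text
t: 38.65
position: [0.6116, -0.0473, 0.0729]
tool_rot: [-0.061, 0.998, 0.0, 0.002]
wrist_force: [1.0, -0.8, -1.4]
finger_gap: 0.0106
grip_force: 60.1
```

```bash
python3 - <<'E'
from seg import *
print(yawpos(),state()["finger_gap"],state()["wrist_force"])
E
```

```text
(array([ 0.6116, -0.0473,  0.0729]), array([ 0.005,  0.001, -1.   ]), np.float64(-173.0)) 0.01055345906545476 [ 1.04050227 -0.77871938 -1.386668  ]
```

move_arm:
  steps: "0 0 -0.0015 0 0 0 0; 0 0 0 -0.005 0 0 0; 0 0 0 -0.004 0 0 0; 0 0 0 -0.003 0 0 0; 0 0 0 -0.003 0 0 0; 0 0 0 0 0 0 0; 0 0 0 0 0 0 0; 0 0 0 0 0 0 0"

```text
t: 39.65
position: [0.6113, -0.0494, 0.057]
tool_rot: [-0.061, 0.998, 0.0, 0.002]
wrist_force: [0.7, 0.5, -2.2]
finger_gap: 0.0107
grip_force: 60.1
```

move_arm:
  steps: "0 0 0 -0.002 0 0 0; 0 0 0 -0.002 0 0 0; 0 0 0 -0.001 0 0 0; 0 0 0 0 0 0 0; 0 0 0 0 0 0 0; 0 0 0 0 0 0 0; 0 0 0 0 0 0 0; 0 0 0 0 0 0 0"

```text
t: 40.65
position: [0.6111, -0.0494, 0.0522]
tool_rot: [-0.061, 0.998, 0.0, 0.002]
wrist_force: [-4.7, 0.9, 4.5]
finger_gap: 0.0109
grip_force: 61.0
```

move_arm:
  steps: "0.5 0 0 0 0 0 0; 0.5 0 0 0 0 0 0; 0.5 0 0 0 0 0 0; 0.7 0 0 0.06 0 0 0; 1 0 0 0.06 0 0 0; 1 0 0 0.06 0 0 0; 1 0 0 0 0 0 0; 1 0 0 0 0 0 0"

```text
t: 41.65
position: [0.6111, -0.0494, 0.2316]
tool_rot: [-0.061, 0.998, 0.0, 0.002]
wrist_force: [-0.2, -0.7, -0.1]
finger_gap: 0.0852
grip_force: 0.0
```

```bash
python3 - <<'E'
from boxfit import *
import boxfit
f=shot("wrist","lid2.png"); pickle.dump({k:f[k] for k in("pixels","mtx","Rcw","c")},open("lid2.pkl","wb"))
for z in(.048,.050,.053,.056,.060):
    a,b=.081,.087; P=[(a,b,z),(a,-b,z),(-a,-b,z),(-a,b,z)]
    boxfit.pts=np.concatenate([np.linspace(P[i],P[(i+1)%4],120) for i in range(4)])
    print(z,fitbox([f],(.611,-.05,.121)))
s=state(); print(s["t"],s["position"])
E
```

```text
0.048 (array([ 0.6129, -0.0481]), np.float64(7.04), np.float64(0.89))
0.05 (array([ 0.613 , -0.0485]), np.float64(7.04), np.float64(0.53))
0.053 (array([ 0.613, -0.049]), np.float64(7.04), np.float64(0.44))
0.056 (array([ 0.6108, -0.0499]), np.float64(7.03), np.float64(0.64))
0.06 (array([ 0.6089, -0.0507]), np.float64(7.04), np.float64(0.67))
41.7 [ 0.61043029 -0.04933004  0.2302976 ]
```

View pics/lid2.png

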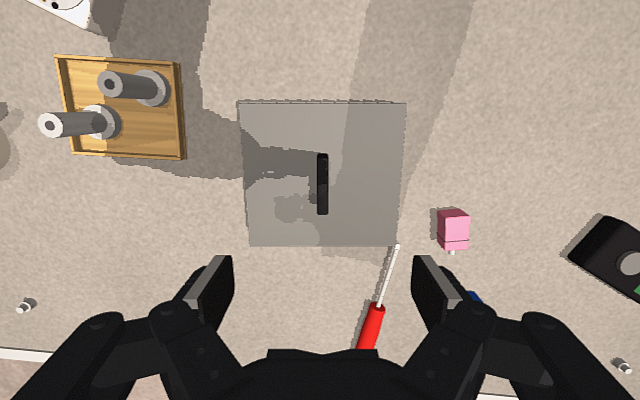

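The lid is seated: its outline fits best at exactly 53 mm height, aligned with the box, and both couplings stand in the tray. Now the timer.

move_arm:
  steps: "1 -0.024 -0.04 0 0 0 -5; 1 -0.024 -0.04 0 0 0 -6; 1 -0.024 -0.04 0 0 0 -6; 1 -0.024 -0.04 0 0 0 -6; 1 -0.024 -0.04 0 0 0 -6; 1 -0.024 -0.04 -0.02 0 0 0; 1 -0.021 -0.036 -0.02 0 0 0; 1 0 0 0 0 0 0"

```text
t: 42.7
position: [0.4424, -0.3261, 0.1876]
tool_rot: [0.193, 0.981, 0.001, -0.002]
wrist_force: [0.1, 0.9, 0.4]
finger_gap: 0.0853
grip_force: 0.0
```

```bash
cat > key.py <<'E'
from seg import *
def key(f,z=.076,win=70):
    u=w2px(f,(.4475,-.325,.07)); x0,y0=int(u[0])-win,int(u[1])-win
    m=f["pixels"][y0:y0+2*win,x0:x0+2*win]; h=cv2.cvtColor(m,cv2.COLOR_RGB2HSV)
    k=((h[...,0]>12)&(h[...,0]<32)&(h[...,1]>120)).astype(np.uint8)
    v=h[...,2][k>0]; top=((k>0)&(h[...,2]>np.percentile(v,50)*1.0)).astype(np.uint8)
    for nm,q in(("all",k),("bright",top)):
        n,l,st,_=cv2.connectedComponentsWithStats(q); i=1+st[1:,4].argmax(); ys,xs=np.nonzero(l==i)
        W=np.array([px2w(f,x+x0,y+y0,z)[:2]*1000 for x,y in zip(xs,ys)],np.float32)
        print(nm,len(xs),[np.round(a,1) for a in cv2.minAreaRect(W)])
    g=(m.mean(2)/26).astype(int)
    return k,top,m,(x0,y0)
E
python3 - <<'E'
from key import *
print(yawpos(),state()["t"]); f=shot("wrist"); k,t,m,o=key(f)
ys,xs=np.nonzero(k); a,b,c,d=ys.min()-14,ys.max()+12,xs.min()-12,xs.max()+12
h=cv2.cvtColor(m,cv2.COLOR_RGB2HSV)[...,2]
print(o,a,c)
for y in range(a,b): print("".join(("abcdefghij"[h[y,x]//26] if k[y,x] else str(int(m[y,x].mean())//26)) for x in range(c,d)))
E
```

```text
(array([ 0.4424, -0.3261,  0.1876]), array([-0.003,  0.003, -1.   ]), np.float64(157.7)) 42.7
all 2283 [array([ 505. , -307.2]), array([45.8, 76.3]), np.float64(3.6)]
bright 1111 [array([ 507.9, -305.6]), array([39.7, 68.2]), np.float64(3.5)]
(255, 129) 27 49Traceback (most recent call last):
  File "<stdin>", line 6, in <module>
  File "<stdin>", line 6, in <genexpr>
IndexError: index 140 is out of bounds for axis 1 with size 140
```

Tray wood got in; narrowing the window.

```bash
python3 - <<'E'
from key import *
f=shot("wrist"); k,t,m,o=key(f,win=38)
h=cv2.cvtColor(m,cv2.COLOR_RGB2HSV)[...,2]; print(o)
for y in range(76): print("".join(("abcdefghij"[h[y,x]//26] if k[y,x] else str(int(m[y,x].mean())//26)) for x in range(76)))
E
```

```text
all 512 [array([ 441.3, -326.4]), array([ 9.5, 47. ]), np.float64(65.7)]
bright 282 [array([ 435. , -323.7]), array([ 9.1, 25.9]), np.float64(67.5)]
(285, 159)
9999999999999999999999999999999999999999999999999999989999999999999999995776
9999999999999999999999999999999999999999999999999999999999999999999999995677
9999999999999999999999999999999999999999999999999999999899999999999999995677
9999999999999889999999999999999999999999999999999999999999999999999999995677
9999999999999999999999999999999999999999999999999999999999899999999999995666
9999999999988999999999999999999999999999999999999999999999999999999999995666
9999999999889999999999999999999989999999999999999999999999999999999999995666
9999999999999999999999999999996689976799999999999999999999999999999999995676
9999999999999999999999999996666665444588999999999999999999999989999999995677
99999999899999999999999996666665eeeeeeee489899999999999999999999999999995666
9999999989999999999998666666665edeeeeeee478899999999999999999999999999996666
9999999999999999999998666666665eeeeeeeeee69899999999999999999999999999996666
9999998999999999
[... 4211 characters left out ...]
6532fge
77777777777777777777777777777777777777777777777777776666666666666776433eeeee
77777777777777777777777777777777777777777777777777766666666666666333deeedeee
777777777777777777777777777777777777777777777777777666666666666332eeeedeeeed
777777777777777777777777777777777777777777777777777666666776443deeedeeeeeddd
7777777777777777777777777777777777777777777777776666666664443deeedeeeeedddfi
77777777777777777777777777777777777777777777777777666654333deeedeeeedddehijj
777777777777777777777777777777777777777777767777777666632eeeedeeeedddehjjjji
777777777777777777777777777777777777777777776777777763degeddeeeed2dfhijjiiii
77777777777777777777777777777777777777777777777777632egeeeeeeddddfijjjiiiiji
```

move_arm:
  steps: "1 0.001 -0.001 -0.05 0 0 -1.7; 1 0 0 -0.05 0 0 0; 1 0 0 -0.038 0 0 0; 1 0 0 0 0 0 0; 0 0 0 0 0 0 0; 0 0 0 0 0 0 0; 0 0 0 0 0 0 0; 0 0 0 0 0 0 0"

```text
t: 43.8
position: [0.4475, -0.3271, 0.0548]
tool_rot: [0.206, 0.979, -0.001, 0.003]
wrist_force: [-3.6, -10.4, 6.2]
finger_gap: 0.0122
grip_force: 7.2
```

```bash
python3 - <<'E'
from key import *
s=state();print(yawpos(),s["finger_gap"],s["grip_force"],s["wrist_force"],s["wrist_torque"])
E
```

```text
(array([ 0.4475, -0.3271,  0.0548]), array([ 0.005, -0.003, -1.   ]), np.float64(156.3)) 0.01216900730443132 7.186171263456345 [ -3.55695795 -10.43226017   6.16728943] [-2.7773562   0.83560498 -0.08919256]
```

move_arm:
  steps: "0 0 0 0 0 0 0; 0 0 0 0 0 0 0; 0 0 0 0 0 0 0; 0 0 0 0 0 0 0; 0 0 0 0 0 0 0; 0 0 0 0 0 0 0; 0 0 0 0 0 0 0; 0 0 0 0 0 0 0"

```text
t: 44.8
position: [0.447, -0.3285, 0.0551]
tool_rot: [0.206, 0.978, -0.002, 0.003]
wrist_force: [-2.3, -4.3, 5.1]
finger_gap: 0.0085
grip_force: 61.8
```

```bash
python3 - <<'E'
from key import *
s=state();print(yawpos(),s["finger_gap"],s["grip_force"],s["wrist_force"],s["wrist_torque"])
E
```

```text
(array([ 0.447 , -0.3285,  0.0551]), array([ 0.004, -0.006, -1.   ]), np.float64(156.2)) 0.008452035696413533 61.75118029117584 [-2.3161782  -4.26392303  5.07355264] [-0.74659644  0.62486377 -0.09781803]
```

move_arm:
  steps: "0 -0.0008 -0.0015 0 0 0 -5; 0 0 0 0 0 0 -10; 0 0 0 0 0 0 -10; 0 0 0 0 0 0 -10; 0 0 0 0 0 0 -10; 0 0 0 0 0 0 -10; 0 0 0 0 0 0 -10; 0 0 0 0 0 0 -5"

```text
t: 45.8
position: [0.4439, -0.3305, 0.0551]
tool_rot: [0.731, 0.682, -0.005, 0.002]
wrist_force: [-8.5, -6.8, 8.1]
finger_gap: 0.0085
grip_force: 62.2
```

```bash
python3 - <<'E'
from key import *
s=state();print(yawpos(),s["finger_gap"],s["grip_force"],s["wrist_force"],s["wrist_torque"],np.round(s["q"],2))
E
```

```text
(array([ 0.4439, -0.3305,  0.0551]), array([-0.004, -0.01 , -1.   ]), np.float64(86.0)) 0.008468557945469312 62.20292508602142 [-8.47122283 -6.75872112  8.05846646] [-1.27273739  1.88480436  0.17617729] [-0.63  0.47 -0.12  0.97 -0.01  1.01]
```

move_arm:
  steps: "0 -0.002 -0.001 0 0 0 -5; 0 0 0 0 0 0 -10; 0 0 0 0 0 0 -10; 0 0 0 0 0 0 -10; 0 0 0 0 0 0 -10; 0 0 0 0 0 0 -10; 0 0 0 0 0 0 -10; 0 0 0 0 0 0 -10"

```text
t: 46.8
position: [0.4406, -0.3281, 0.055]
tool_rot: [0.995, 0.095, -0.005, -0.001]
wrist_force: [-11.4, 3.8, 15.4]
finger_gap: 0.008
grip_force: 63.1
```

```bash
python3 - <<'E'
from key import *
s=state();print(yawpos(),s["finger_gap"],s["grip_force"],s["wrist_force"],s["wrist_torque"],np.round(s["q"],2))
E
```

```text
(array([ 0.4406, -0.3281,  0.055 ]), array([-0.01,  0.  , -1.  ]), np.float64(10.9)) 0.007966385301134932 63.133442401885986 [-11.44107375   3.80572397  15.44652455] [0.6649993  2.37046997 0.2593132 ] [-0.64  0.47 -0.12  0.98 -0.01  2.31]
```

The three TCP positions fit a circle around a key axis at (0.4439, −0.327). I'll finish this turn and regrip centred there.

move_arm:
  steps: "0 -0.002 0.001 0.0015 0 0 -8; 0 0 0.001 0 0 0 -8; 0 0 0 0 0 0 -8; 0 0 0 0 0 0 -6; 0 0 0 0 0 0 0; 1 0 0 0 0 0 0; 1 0 0 0 0 0 0; 1 0 0 0.03 0 0 0"

```text
t: 47.8
position: [0.4413, -0.3257, 0.0835]
tool_rot: [0.987, -0.162, -0.004, -0.002]
wrist_force: [0.3, 0.3, 0.1]
finger_gap: 0.0621
grip_force: 0.0
```

```bash
python3 - <<'E'
from key import *
s=state();print(yawpos(),s["finger_gap"],s["grip_force"],s["wrist_force"],s["wrist_torque"],np.round(s["q"],2))
E
```

```text
(array([ 0.4413, -0.3257,  0.0835]), array([-0.007,  0.004, -1.   ]), np.float64(-18.7)) 0.06212589755796893 0.0 [0.2895418  0.34544116 0.11254256] [-0.00153676 -0.04725876  0.03027087] [-0.64  0.44 -0.09  1.05 -0.    2.83]
```

move_arm:
  steps: "1 0.0026 -0.0013 0.03 -0.23 -0.4 10; 1 0 0 0 0 0 10.5; 1 0 0 0 0 0 10.5; 1 0 0 0 0 0 10.5; 1 0 0 0 0 0 10.5; 1 0 0 0 0 0 10.5; 1 0 0 0 0 0 10.5; 1 0 0 0 0 0 10.5"

```text
t: 48.8
position: [0.4458, -0.3283, 0.1156]
tool_rot: [0.842, 0.539, 0.003, 0.001]
wrist_force: [-0.1, 0.7, 1.3]
finger_gap: 0.0857
grip_force: 0.0
```

move_arm:
  steps: "1 0 0 0 0 0 10.5; 1 0 0 0 0 0 10.5; 1 0 0 0 0 0 10.5; 1 0 0 0 0 0 10.5; 1 0 0 0 0 0 10.5; 1 0 0 0 0 0 10.5; 1 0 0 0 0 0 10.5; 1 0 0 0 0 0 10.5"

```text
t: 49.8
position: [0.4458, -0.3283, 0.1156]
tool_rot: [0.266, 0.964, 0.002, -0.001]
wrist_force: [-1.5, -0.3, 0.7]
finger_gap: 0.0853
grip_force: 0.0
```

move_arm:
  steps: "1 0 0 0.02 0 0 10.5; 1 0 0 0.03 0 0 0; 1 0 0 0.02 0 0 0; 1 0 0 0 0 0 0; 1 0 0 0 0 0 0; 1 0 0 0 0 0 0; 1 0 0 0 0 0 0; 1 0 0 0 0 0 0"

```text
t: 50.8
position: [0.4448, -0.328, 0.1848]
tool_rot: [0.18, 0.984, 0.002, -0.002]
wrist_force: [1.5, -0.3, 0.1]
finger_gap: 0.0856
grip_force: 0.0
```

```bash
python3 - <<'E'
from key import *
print(yawpos(),state()["t"]); f=shot("wrist"); k,t,m,o=key(f,win=38)
h=cv2.cvtColor(m,cv2.COLOR_RGB2HSV)[...,2]; print(o)
for y in range(0,76): print("".join(("abcdefghij"[h[y,x]//26] if k[y,x] else str(int(m[y,x].mean())//26)) for x in range(14,64)))
E
```

```text
(array([ 0.4448, -0.328 ,  0.1848]), array([-0.003,  0.004, -1.   ]), np.float64(159.3)) 50.8
all 554 [array([ 437.9, -325.5]), array([ 9.4, 53.9]), np.float64(71.3)]
bright 294 [array([ 435.2, -324.6]), array([ 8.9, 25.4]), np.float64(69.6)]
(288, 159)
998999999999999986jjj79999999999999999988999999999
999999999999999986jjj79999999999999999999999999999
999999999999999999jjj78999999999999999999989999999
999999999999999999jjj78999999999999999999998999999
999999999999999999jjj79999999999999999999999899999
999999999999999999jjj79999999999999999999999999999
999999999999999967jjjj9999999999999999999999999999
999999999999966665iji57899989999999999999999999999
99999999996666653eeeeeef69889999999999999999999999
999999996666665eeeeeeeee47888899999999999999999999
999986666666665deeeeeeeee6988999999999999999999999
999985666666676deeeeeeeee6988999999999999999999999
999999666666664deeeeffffd6988999999999999999999999
999999666666665hjjjjjjjji6888999999999999999999999
999999666666665ijjjjjjjjj7888999999999999999999999
999986666666665ijjjjjjjjj7888899999999999999999999
999986666666665ijjjjjjjjj67888
[... 2329 characters left out ...]
7777777777777777776666666666666666566
77777777777777777777777777777777776666666666666666
77777777777777777777777777777777777666666666666666
77777777777777777777777777777777777666666666666666
77777777777777777777777777777777776666666666666666
77777777777777777777777777777777776666666666666666
77777777777777777777777777777777776666666666666667
77777777777777777777777777777777766666666666666664
7777777777777777777777777777777766666666676666443d
77777777777777777777777777777776666666667764433dee
77777777777777777777777777777776666666664443deeeed
777777777777777777777777777777666666665433deeeedee
7777777777777777777777777777777666667643deeedeeeee
77777777777777777777777777777777666532ffeedeeeeddd
```

The nose now points along yaw ≈159°, so the key is wound about 180°. The pip direction is ≈−6°, leaving about 165°.

move_arm:
  steps: "1 -0.0009 0.001 -0.045 0 0 0; 1 0 0 -0.045 0 0 0; 1 0 0 -0.038 0 0 0; 1 0 0 0 0 0 0; 0 0 0 0 0 0 0; 0 0 0 0 0 0 0; 0 0 0 0 0 0 0; 0 0 0 0 0 0 0"

```text
t: 51.85
position: [0.4445, -0.3275, 0.0582]
tool_rot: [0.18, 0.984, 0.001, -0.001]
wrist_force: [0.2, -0.3, -0.4]
finger_gap: 0.0121
grip_force: 0.0
```

move_arm:
  steps: "0 0 0 0 0 0 0; 0 0 0 0 0 0 -8; 0 0 0 0 0 0 -10; 0 0 0 0 0 0 -10; 0 0 0 0 0 0 -10; 0 0 0 0 0 0 -10; 0 0 0 0 0 0 -10; 0 0 0 0 0 0 -7"

```text
t: 52.85
position: [0.4439, -0.328, 0.0583]
tool_rot: [0.682, 0.732, 0.001, 0.0]
wrist_force: [-3.4, -0.7, 5.9]
finger_gap: 0.0082
grip_force: 60.6
```

```bash
python3 - <<'E'
from key import *
s=state();print(yawpos(),s["finger_gap"],s["grip_force"],s["wrist_force"],s["wrist_torque"],np.round(s["q"],2))
E
```

```text
(array([ 0.4439, -0.328 ,  0.0583]), array([ 0.002,  0.002, -1.   ]), np.float64(94.0)) 0.00823086451935939 60.58171570301056 [-3.42418878 -0.68307757  5.91489281] [-0.13080115  0.52956246  0.24989756] [-0.64  0.47 -0.12  0.98  0.    0.86]
```

move_arm:
  steps: "0 0 0.001 0 0 0 -10; 0 0 0 0 0 0 -10; 0 0 0 0 0 0 -10; 0 0 0 0 0 0 -10; 0 0 0 0 0 0 -10; 0 0 0 0 0 0 -10; 0 0 0 0 0 0 -10; 0 0 0 0 0 0 -10"

```text
t: 53.85
position: [0.4432, -0.3274, 0.0583]
tool_rot: [0.993, 0.121, 0.001, 0.002]
wrist_force: [-3.5, -1.8, 6.8]
finger_gap: 0.0078
grip_force: 60.7
```

```bash
python3 - <<'E'
from key import *
s=state();print(yawpos(),s["finger_gap"],s["grip_force"],s["wrist_force"],s["wrist_torque"],np.round(s["q"],2))
E
```

```text
(array([ 0.4432, -0.3274,  0.0583]), array([ 0.003, -0.004, -1.   ]), np.float64(13.9)) 0.007825482321319556 60.695403814315796 [-3.4786949  -1.7907601   6.82781028] [-0.28857499  0.90988168  0.20811863] [-0.64  0.46 -0.13  0.97 -0.    2.26]
```

move_arm:
  steps: "0 0 0 0 0 0 -3; 0 0 0 0 0 0 -3; 0 0 0 0 0 0 -3; 0 0 0 0 0 0 -3; 0 0 0 0 0 0 0; 0 0 0 0 0 0 0; 0 0 0 0 0 0 0; 0 0 0 0 0 0 0"

```text
t: 54.85
position: [0.4432, -0.3273, 0.0583]
tool_rot: [1.0, 0.02, 0.001, 0.002]
wrist_force: [-4.4, -2.1, 7.6]
finger_gap: 0.0081
grip_force: 60.7
```

```bash
python3 - <<'E'
from key import *
s=state();print(yawpos(),s["finger_gap"],s["grip_force"],s["wrist_force"],s["wrist_torque"],np.round(s["q"],3))
E
```

```text
(array([ 0.4432, -0.3273,  0.0583]), array([ 0.002, -0.005, -1.   ]), np.float64(2.2)) 0.008096416288028933 60.68118095397949 [-4.4071273  -2.05440516  7.55099505] [-0.2447951   0.92957665  0.05215631] [-6.350e-01  4.610e-01 -1.300e-01  9.740e-01 -2.000e-03  2.468e+00]
```

move_arm:
  steps: "0 0 0 0 0 0 -2; 0 0 0 0 0 0 -2; 0 0 0 0 0 0 -2; 0 0 0 0 0 0 -2; 0 0 0 0 0 0 -1; 0 0 0 0 0 0 0; 0 0 0 0 0 0 0; 0 0 0 0 0 0 0"

```text
t: 55.85
position: [0.4432, -0.3272, 0.0583]
tool_rot: [0.998, -0.058, 0.001, 0.003]
wrist_force: [-4.6, -1.4, 6.1]
finger_gap: 0.0083
grip_force: 63.0
```

```bash
python3 - <<'E'
from key import *
s=state();print(yawpos(),s["finger_gap"],s["grip_force"],s["wrist_force"],s["wrist_torque"],np.round(s["q"],3))
E
```

```text
(array([ 0.4432, -0.3272,  0.0583]), array([ 0.002, -0.005, -1.   ]), np.float64(-6.6)) 0.00828688054581158 62.95993500505574 [-4.61853414 -1.3527896   6.12391552] [-0.2765811   0.95301019  0.74267717] [-0.634  0.461 -0.13   0.974 -0.003  2.624]
```

move_arm:
  steps: "0 0 0 0 0 0 -1.5; 0 0 0 0 0 0 -1.5; 0 0 0 0 0 0 0; 0 0 0 0 0 0 0; 0 0 0 0 0 0 0; 0 0 0 0 0 0 0; 0 0 0 0 0 0 0; 0 0 0 0 0 0 0"

```text
t: 56.85
position: [0.4432, -0.3272, 0.0584]
tool_rot: [0.997, -0.083, 0.001, 0.003]
wrist_force: [-5.7, -2.2, 6.7]
finger_gap: 0.0082
grip_force: 72.7
```

```bash
python3 - <<'E'
from key import *
s=state();print(yawpos(),s["finger_gap"],s["grip_force"],s["wrist_force"],s["wrist_torque"],np.round(s["q"],3))
E
```

```text
(array([ 0.4432, -0.3272,  0.0584]), array([ 0.001, -0.006, -1.   ]), np.float64(-9.6)) 0.00822866080045152 72.73796175140887 [-5.74775902 -2.19992557  6.65243814] [-0.33735945  0.95536631  1.20851222] [-0.634  0.461 -0.13   0.974 -0.004  2.675]
```

The moment rose to 1.2 N m with no drift in position, so the key is at its stop. Releasing and retreating.

move_arm:
  steps: "1 0 0 0 0 0 0; 1 0 0 0 0 0 0; 1 0 0 0 0 0 0; 1 0 0 0 0 0 0; 1 0 0 0.05 0 0 0; 1 0 0 0.05 0 0 0; 1 0 0 0.05 0 0 0; 1 0 0 0 0 0 0"

```text
t: 57.85
position: [0.4466, -0.3279, 0.2124]
tool_rot: [0.996, -0.085, 0.006, 0.004]
wrist_force: [-0.1, -0.9, -0.3]
finger_gap: 0.0859
grip_force: 0.0
```

```bash
python3 - <<'E'
from key import *
print(yawpos(),state()["t"]); f=shot("wrist"); k,t,m,o=key(f,win=38); print(o)
h=cv2.cvtColor(m,cv2.COLOR_RGB2HSV)[...,2]
for y in range(0,76): print("".join(("abcdefghij"[h[y,x]//26] if k[y,x] else str(int(m[y,x].mean())//26)) for x in range(10,66)))
g=shot("top")
for n in ("lid","coupling_a","tray","motor_b"): print(n,[(np.round(d["rect"]).tolist(),round(d["conf"],2)) for d in find_in(g,n)])
E
```

```text
(array([ 0.4466, -0.3279,  0.2124]), array([ 0.011, -0.009, -1.   ]), np.float64(-9.7)) 57.85
all 465 [array([ 450. , -328.4]), array([10.1, 55.8]), np.float64(85.8)]
bright 144 [array([ 430.5, -326.8]), array([ 9.1, 16.9]), np.float64(88.4)]
(279, 149)
55699999999999999999999998886555444444444444444444444333
55799999999999999999999999999998876554444444444444444444
55799999999999999999999999999999999988876654444444444444
55799999999999999999999999999999999999999988776554444444
55799999999999999999999999999999999999999999999988776544
56899999999999999999999999999999999999999999999999999888
56899999999999999999999999874556787788889999999999999999
55899999999999999999996688840115988888778799999999999999
57999999999999999999888888500004888888888887999999999999
579999999999999999778888885bdef4788888888888878999999999
579999999999999568888888897gjji4788888888888888778999999
6899999999999998888888888887jjj5688888888888888887899999
5799999999999888888888888898jjj5688888888888889988889999
5799999999998788888888888888jjji688888888888889988889999
5899999999988888888888888888jjji6988888888988999
[... 3044 characters left out ...]
766666666777666766789999999999999999999999
66667776666666666666666677666666667666778999999999999999
66677766666666776677666676666667766677777766778999999999
66666666666667776766666666666667666777777766776766778999
66666677777777666666666666666667666777777767777667777766
66666777777766667766666667766667766666776677777677777666
66666777677766677766666677766676667666666777766677777777
66666776667776677666666676666666667766666677766677777777
lid [([290.0, 162.0, 352.0, 215.0], 0.58)]
coupling_a [([399.0, 191.0, 411.0, 202.0], 0.65), ([380.0, 206.0, 394.0, 219.0], 0.6)]
tray [([375.0, 182.0, 416.0, 220.0], 0.71)]
motor_b [([267.0, 264.0, 283.0, 283.0], 0.65), ([244.0, 129.0, 262.0, 142.0], 0.59)]
```

The nose meets the black pip, the lid covers the box, both couplings are in the tray and no grey motor is left on the bench. Handing in.

```bash
python3 -c "
from workcell import *
print(job_done())"
```

```text
the job is handed in; nothing more can be done
None
```

The job is handed in at about 58 s: both couplings stand in the tray, all four gearmotors lie flat in their bays under the seated lid, and the key is wound to its stop; I never touched the mug, screwdriver or meter.

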